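# Clip up the pipes in the cradle

## Robot

A 6-joint arm with a two-finger parallel gripper is mounted at the origin on the work surface; the furniture and walls round the work are solid. World frame = base frame: x ahead of the robot, y to its left, z up, the work surface at z = 0. Lengths are in m, angles in rad, forces in N, time in s.
With the tool pointing down it reaches from about 0.35 to 0.725 m from the base axis. Payload 4.3 kg.
Tool frame: the origin (TCP) lies midway between the tips of the shut fingers; the grasp point (between the pads) lies 19 mm behind it; z points along the fingers, y is the line along which they close (so a half turn about z gives the same grasp; the last joint's range is limited). The gripper opens to 85 mm and grips with 20 to 120 N. Pads are 22 mm wide; open, the fingers measure 114 mm over their backs; the gripper's body (76 mm by 85 mm) begins 54 mm behind the grasp point. The pads swing forward as they close: fully open they stand 13 mm farther back than shut.
Start: joints at [1.09, 0.377, 0.081, 1.274, 0, 1.46], TCP at [0.208, 0.536, 0.2] pointing down, gripper open.
Joint ranges: [-2.72, 2.72], [-0.84, 1.66], [-1.02, 1.22], [-1.77, 2.12], [-1.37, 1.28], [-3.14, 3.14]. Speed limits (rad/s): [2.57, 2.57, 3.14, 3.14, 3.14, 3.14].

## Interface

Orientations are given as a unit quaternion [x, y, z, w].
In Python, from rig import ctrl, read_camera, calibration gives the robot as it stands. The module is installed in compiled form; this text tells all that it offers.
- The arm moves only by the shell command python3 -m crank 'ROWS' [FORCE]. ROWS is JSON, one flat list of numbers, 7 for each row, row after row: the turn, a rotation vector about the tool's x, y, z normalised to -1 to 1, where 1 is 0.1 rad, then the shift along the tool's x, y, z normalised to -1 to 1, where 1 is 0.025 m, then the opening, from 0 (shut) to 1 (fully open). A call has 1 to 10 rows; each row shifts and turns the commanded pose from where the row before left it, along the tool's axes as they then stand; what a row does not reach is not made up. A row lasts 1/8 s, in which the tool goes at most 62.5 mm and 10.7 degrees, less where a joint would pass 70% of its speed; a pose out of reach is approached as far as the arm can. A call with a number of a shift or a turn outside -1 to 1 is refused whole. A call with a gripper value outside its range is refused whole. The fingers move at their own pace and stop on an object; FORCE is the grip in N (left out, the last holds). Time passes only in rows, so rows that do not move let the fingers close. It gives the time, the measured TCP pose, the force, the opening and the grip force at its end, in the units of the state.
- ctrl.get_state(): the state, without advancing time (a new reading comes with each control period).
- read_camera(name): name is "scene" or "top" or "wrist"; returns the picture (420x560x3 uint8, red, green, blue); there is no depth.
- calibration(name): a dict with "fx", "fy", "cx", "cy" (pixels), "distortion" ([k1, k2, p1, p2, k3] as OpenCV has them; the pictures are not rectified), "world_to_cam" (4x4, takes a point from world to camera coordinates); the wrist camera has in their place "hand_eye" (4x4, takes a point from camera to tool coordinates, whose origin is the TCP and whose axes are the flange's). Camera axes: x right, y up, looking along -z (the intrinsics and any distortion apply to the point x, -y, -z); pixel columns grow to the right and rows downward; lengths in m; the calibration is good to about 2 mm. A picture is of the moment at which its call begins: read the wrist's pose just before it. calibration takes no time and is no camera call.
- ctrl.sign_off(): hands the job in; it is judged then, once.
The state is a dict: "t": time; "qpos": joint angles; "dq": joint speeds; "joint_efforts": joint torques, N m; "tool_pos": TCP position; "eef_rot": TCP orientation; "ft_force": force on the tool from outside, world axes, zero at the start; "wrist_torque": the same for the moment, N m; "opening": finger opening in m; "grasp_force": force on a finger pad.
Only numpy, scipy, OpenCV 4.12 (cv2) and the standard library are available. Lean on these libraries where they do the work, as an engineer would, in place of code of your own. Each camera call takes 0.05 s, during which the arm holds its last target. There are 200 camera calls.

## Task

Get the copper pipes ready for fitting: lay every pipe in the wooden cradle, side by side with one in each pair of notches, starting at the red end and leaving no empty notch between them, nuts outside the rails. Push a white clip down over the middle of each pipe until its arms snap fully home under the pipe, stem left pointing up. A clip left over may stay where it is; leave the cold chisel and the flat steel piece alone.

Things in the scene. Friction and masses are not known exactly. Their poses are not given: they have to be found in the camera images.
- cradle: wooden pipe cradle fixed to the bench: board 130 (x) x 272 (y) x 12 mm with two upright rails 10 mm thick at x = +-55 mm, 52 mm high, each with four 45 degree vee notches 64 mm apart along y, 36 mm wide at the top, 18 mm deep. Red paint marks its +y end. Origin: centre of the underside. Pipes lie along its x, nuts outside the rails (8 mm play each way); 100 mm free between rails
- notch0 (a point): notch 0 counted from the red end (0 is next to the red paint): the point midway between the rails on the axis of a pipe seated in this pair of notches, 49.6 mm above the bench
- notch1 (a point): notch 1 counted from the red end (0 is next to the red paint): the point midway between the rails on the axis of a pipe seated in this pair of notches, 49.6 mm above the bench
- notch2 (a point): notch 2 counted from the red end (0 is next to the red paint): the point midway between the rails on the axis of a pipe seated in this pair of notches, 49.6 mm above the bench
- notch3 (a point): notch 3 counted from the red end (0 is next to the red paint): the point midway between the rails on the axis of a pipe seated in this pair of notches, 49.6 mm above the bench
- pipe0: one of 3 or 4 like pieces (an absent one reads None): copper pipe 22 mm in diameter with a brass hexagon nut on each end, 170 mm long over all; nuts 30 mm across flats, 17 mm long, 136 mm of bare pipe between them. Origin on the axis at mid length, x along the axis. Lies on flats of its nuts, axis 15 mm above the bench, and does not roll. 0.11 to 0.22 kg
- pipe1: as pipe0
- pipe2: as pipe0
- pipe3: as pipe0
- clip0: one of four like white plastic stand-off pipe clips, standing on its two arms, stem up. Origin on the axis of its bore, 17 mm above the bench as it stands; x along the bore, z up the stem. Square stem 22 x 22 mm from 17 to 43 mm above the origin (grip this, on either pair of faces); below it a crown 28 mm (x) x 34 mm (y), from 11 to 17 mm above the origin. 50 g
- clip1: as clip0. Its two sprung arms at y = +-15 mm reach 17 mm below the origin (feet 36 mm apart); their lips leave a 15 mm mouth. Pushed straight down over a pipe, bore in line with it, it first touches with its origin about 9 mm above the pipe's axis; the arms spread, then snap under the pipe: 10 to 20 N. Home: crown on the pipe, origin on the pipe's axis
- clip2: as clip0 and clip1
- clip3: as clip0 and clip1
- chisel: bystander: rusty cold chisel lying on the bench, 14 x 92 x 14 mm, origin under its centre
- steel_piece: bystander: flat rusty steel piece, 59 x 54 x 12 mm, origin under its centre

How it is judged:
By the outcome, as a careful person would: the job done as asked, in the order asked, and still so for the second after the job is handed in, with the robot touching nothing.
Of pipe0, pipe1, pipe2, pipe3 only 3 to 4 are there at a start; the rules pass over those that are not, and their reading is None.
At some moment in a run one of pipe0, pipe1, pipe2, pipe3 may be knocked a few centimetres aside while the robot is not near it.
It also fails if it takes over 210 s, if anything falls off the work surface, if the arm or the gripper's body presses on something with over 40 N, if the wrist force passes 120 N, or if a joint passes its speed limit or range.

## Working session

There is one attempt and no reset: what is moved stays moved. The work goes in short steps, Python scripts to look and compute and a shell command to move; the robot and the scene stay as the last step left them, time stands still between calls to the robot, and variables do not carry over. Pictures are saved under pics/ and viewed, at most 14 in all, crops included, and the job is handed in when it is done.

```bash
mkdir -p pics
python3 - <<'E'
from rig import ctrl, read_camera, calibration
import cv2,numpy as np
np.set_printoptions(precision=4,suppress=True)
s=ctrl.get_state();print(s)
for n in("scene","top","wrist"):
    im=read_camera(n);cv2.imwrite(f"pics/{n}0.png",im[:,:,::-1]);print(n,calibration(n))
E
```

```text
{'t': 0.0, 'qpos': array([1.0897, 0.3781, 0.0796, 1.2744, 0.    , 1.4605]), 'dq': array([-0.0005,  0.0002,  0.0002,  0.0019, -0.0011, -0.0001]), 'joint_efforts': array([ -0.0004, -46.3603,  26.9876,   0.0208,  -0.0002,  -0.    ]), 'tool_pos': array([0.208 , 0.5353, 0.1987]), 'eef_rot': array([ 0.1843,  0.9829, -0.001 , -0.0003]), 'ft_force': array([-0.2755, -1.2924, -0.0858]), 'wrist_torque': array([-0.0639,  0.0171,  0.0247]), 'grasp_force': 0.0, 'opening': 0.08584371432564726}
scene {'fx': 393.5395236598235, 'fy': 393.5395236598235, 'cx': 289.35219365044713, 'cy': 208.42879078231147, 'distortion': array([-0.0673,  0.    ,  0.    ,  0.    ,  0.    ]), 'world_to_cam': array([[ 0.684 , -0.7295,  0.0026, -0.3479],
       [ 0.4609,  0.4349,  0.7735, -0.2788],
       [-0.5654, -0.5279,  0.6337, -0.7475],
       [ 0.    ,  0.    ,  0.    ,  1.    ]])}
top {'fx': 500.7054201649293, 'fy': 500.7054201649293, 'cx': 282.87079053633425, 'cy': 206.1987146266049, 'distortion': array([0.0531, 0.    , 0.    , 0.    , 0.    ]), 'world_to_cam': array([[-0.0236, -0.9997,  0.0008, -0.0346],
       [ 0.9807, -0.023 ,  0.194 , -0.5208],
       [-0.194 ,  0.0054,  0.981 , -1.3188],
       [ 0.    ,  0.    ,  0.    ,  1.    ]])}
wrist {'fx': 331.8190776739494, 'fy': 331.8190776739494, 'cx': 276.6004569821126, 'cy': 205.57777102502374, 'distortion': array([0.0098, 0.    , 0.    , 0.    , 0.    ]), 'hand_eye': array([[-0.    ,  0.961 ,  0.2766,  0.0694],
       [ 1.    ,  0.0001, -0.0001,  0.0001],
       [-0.0001,  0.2766, -0.961 , -0.1745],
       [ 0.    ,  0.    ,  0.    ,  1.    ]])}
```

View pics/top0.png

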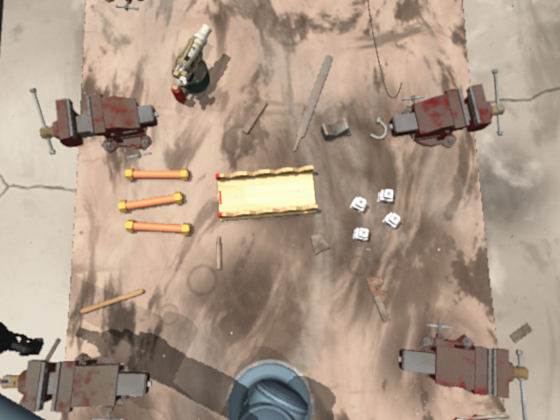

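View pics/scene0.png

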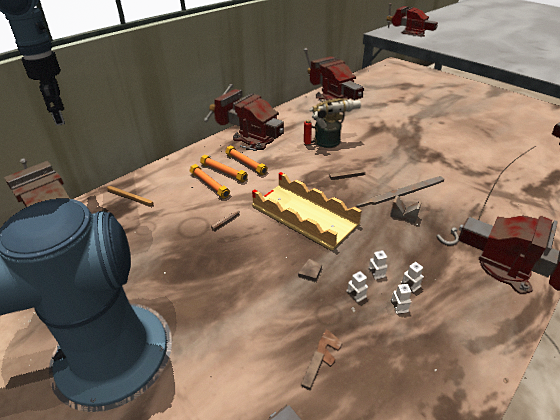

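The top view shows three orange pipes left of the cradle, at about (157,174), (151,202) and (158,228). The red end of the cradle is at (220,200), and there are four clips near (358,204), (387,195), (392,219) and (361,234). The scene view agrees.

```bash
cat > h.py <<'E'
from rig import ctrl, read_camera, calibration
import cv2,numpy as np
from scipy.spatial.transform import Rotation as R
np.set_printoptions(precision=4,suppress=True)
def cam(name,s=None):
    c=calibration(name);K=np.array([[c['fx'],0,c['cx']],[0,c['fy'],c['cy']],[0,0,1]])
    if name=='wrist':
        s=s or ctrl.get_state();T=np.eye(4);T[:3,:3]=R.from_quat(s['eef_rot']).as_matrix();T[:3,3]=s['tool_pos']
        M=T@c['hand_eye']
    else: M=np.linalg.inv(c['world_to_cam'])
    return K,np.array(c['distortion']),M
def ray(name,uv,z,s=None):
    K,d,M=cam(name,s);uv=np.asarray(uv,float).reshape(-1,1,2)
    n=cv2.undistortPoints(uv,K,d).reshape(-1,2)
    D=np.c_[n[:,0],-n[:,1],-np.ones(len(n))]@M[:3,:3].T;o=M[:3,3]
    return o+D*((z-o[2])/D[:,2])[:,None]
def proj(name,P,s=None):
    K,d,M=cam(name,s);W=np.linalg.inv(M);P=np.asarray(P,float).reshape(-1,3)@W[:3,:3].T+W[:3,3]
    P=P*[1,-1,-1];return cv2.projectPoints(P,np.zeros(3),np.zeros(3),K,d)[0].reshape(-1,2)
def snap(name,tag):
    s=ctrl.get_state();im=read_camera(name);cv2.imwrite(f'pics/{name}_{tag}.png',im[:,:,::-1]);return s,im
def blobs(mask,amin):
    n,_,st,ce=cv2.connectedComponentsWithStats(mask.astype(np.uint8));L=_
    return [(L==i,st[i],ce[i]) for i in range(1,n) if st[i][4]>=amin]
def hsv(im): return cv2.cvtColor(im,cv2.COLOR_RGB2HSV)
def inr(im,lo,hi): return cv2.inRange(hsv(im),np.array(lo),np.array(hi))>0
def yaw(s):  # world direction of tool x and y
    m=R.from_quat(s['eef_rot']).as_matrix();return m
E
python3 - <<'E'
from h import *
im=cv2.imread('pics/top0.png')[:,:,::-1].copy();H=hsv(im)
for p in [(157,174),(128,174),(265,195),(358,200),(220,200),(100,200)]: print(p,H[p[1],p[0]])
m=inr(im,(3,150,150),(30,255,255))
for b,st,ce in blobs(m,120):
    if 115<ce[0]<200:
        pts=np.argwhere(b)[:,::-1].astype(np.float32);w=ray('top',pts,0.018)
        r=cv2.minAreaRect((w[:,:2]*1000).astype(np.float32));print('pipe',st,r)
m=inr(im,(15,60,120),(35,255,255)); m[:,:205]=0
for b,st,ce in blobs(m,800):
    pts=np.argwhere(b)[:,::-1].astype(np.float32);w=ray('top',pts,0.052)
    print('cradle',st,cv2.minAreaRect((w[:,:2]*1000).astype(np.float32)))
m=inr(im,(0,0,190),(180,50,255))
for b,st,ce in blobs(m,25):
    if 330<ce[0]<420 and 170<ce[1]<250:print('clip',st,ray('top',ce,0.05))
E
```

```text
(157, 174) [ 15 122 253]
(128, 174) [ 25 136 254]
(265, 195) [ 29  40 253]
(358, 200) [ 90   1 251]
(220, 200) [  5 166 251]
(100, 200) [ 13  65 215]
pipe [126 170  62  10 140] ((626.1436767578125, 307.7481689453125), (171.3365936279297, 26.299341201782227), 88.72340393066406)
cradle [ 217  165  101   56 2118] ((559.99462890625, -2.5214080810546875), (137.65931701660156, 271.84759521484375), 4.290760517120361)
clip [377 189  16  13 144] [[ 0.546  -0.3283  0.05  ]]
clip [350 197  17  14 151] [[ 0.5248 -0.2545  0.05  ]]
clip [382 212  19  15 153] [[ 0.4787 -0.3426  0.05  ]]
clip [353 228  16  12 145] [[ 0.4414 -0.2553  0.05  ]]
```

```bash
cat >> h.py <<'E'
def go(x,y,z,psi=None):
    """print rotation rows, then shift units (25 mm) in tool axes after rotation"""
    s=ctrl.get_state();m=R.from_quat(s['eef_rot']).as_matrix()
    p0=np.arctan2(m[1,1],m[0,1]);psi=p0 if psi is None else psi
    d=(psi-p0+np.pi)%(2*np.pi)-np.pi
    Y=np.array([np.cos(psi),np.sin(psi),0]);Z=np.array([0,0,-1.]);X=np.cross(Y,Z);T=np.c_[X,Y,Z]
    rv=R.from_matrix(m.T@T).as_rotvec()/0.1
    print('at',s['tool_pos'],'psi',round(p0,4),'q6',round(s['qpos'][5],2),'t',round(s['t'],2),'| rot units',rv.round(3),'shift units',(T.T@(np.array([x,y,z])-s['tool_pos'])/0.025).round(3))
def fitpipes(name,im,s=None,roi=None):
    H=hsv(im).astype(int);m=(H[...,0]>7)&(H[...,0]<32)&(H[...,1]>110)&(H[...,2]>120)
    if roi is not None:
        k=np.zeros_like(m);k[roi[1]:roi[3],roi[0]:roi[2]]=1;m&=k
    m=cv2.morphologyEx(m.astype(np.uint8),cv2.MORPH_CLOSE,np.ones((3,3)))>0
    out=[]
    for b,st,ce in blobs(m,120):
        w=ray(name,np.argwhere(b)[:,::-1],0.017,s)[:,:2]
        (c,wh,a)=cv2.minAreaRect((w*1000).astype(np.float32));L,W=max(wh),min(wh)
        c0=w.mean(0);u=np.linalg.svd(w-c0,full_matrices=False)[2][0]
        out.append((np.array(c),L,W,np.degrees(np.arctan2(u[1],u[0]))%180,st[:4]))
    return out
E
python3 - <<'E'
from h import *
im=cv2.imread('pics/top0.png')[:,:,::-1].copy()
for o in fitpipes('top',im,None,(110,160,205,245)): print(*o)
go(0.57,0.36,0.27,0)
E
```

```text
[627.8802 308.423 ] 178.1930389404297 32.191768646240234 88.33524231810829 [125 168  64  13]
[548.4279 323.9095] 178.64495849609375 33.499053955078125 97.56011281995453 [118 192  65  20]
[476.0728 302.051 ] 175.62344360351562 31.479860305786133 85.1428812294938 [126 220  64  15]
at [0.2081 0.5354 0.199 ] psi 1.2 q6 1.46 t 0.15 | rot units [-0.015  0.008 12.   ] shift units [-7.017 14.476 -2.841]
```

```bash
python3 -m crank '[0,0,1,0,0,-1,0.6, 0,0,1,0,0,-1,0.6, 0,0,1,0,0,-0.8,0.6, 0,0,1,0,0,0,0.6, 0,0,1,0,0,0,0.6, 0,0,1,0,0,0,0.6, 0,0,1,0,0,0,0.6, 0,0,1,0,0,0,0.6, 0,0,1,0,0,0,0.6, 0,0,1,0,0,0,0.6]'
python3 -m crank '[0,0,1,0,0,0,0.6, 0,0,1,0,0,0,0.6, 0,0,0,-0.5,1,0,0.6, 0,0,0,-0.5,1,0,0.6, 0,0,0,-0.5,1,0,0.6, 0,0,0,-0.5,1,0,0.6, 0,0,0,-0.5,1,0,0.6, 0,0,0,-0.5,1,0,0.6, 0,0,0,-0.5,1,0,0.6, 0,0,0,-0.5,1,0,0.6]'
python3 -m crank '[0,0,0,-0.5,1,0,0.6, 0,0,0,-0.5,1,0,0.6, 0,0,0,-0.5,1,0,0.6, 0,0,0,-0.5,1,0,0.6, 0,0,0,-0.5,1,0,0.6, 0,0,0,-0.5,1,0,0.6, 0,0,0,0,0,0,0.6, 0,0,0,0,0,0,0.6]'
python3 - <<'E'
from h import *
s,im=snap('wrist','a');print(s['tool_pos'],s['opening'])
for o in fitpipes('wrist',im,s): print(*o)
E
```

```text
t: 1.4
tool_pos: [0.2082, 0.5357, 0.2693]
eef_rot: [0.634, 0.773, -0.0, 0.0]
ft_force: [0.2, 0.2, -0.3]
opening: 0.0513
grasp_force: 0.0
t: 2.65
tool_pos: [0.409, 0.4353, 0.2693]
eef_rot: [0.707, 0.707, -0.0, -0.0]
ft_force: [-0.3, -1.3, -0.1]
opening: 0.051
grasp_force: 0.0
t: 3.65
tool_pos: [0.5578, 0.3612, 0.2694]
eef_rot: [0.707, 0.707, -0.0, -0.0]
ft_force: [0.2, -0.2, -0.2]
opening: 0.0513
grasp_force: 0.0
[0.5578 0.3612 0.2694] 0.051343356496175274
[285.4388 419.8029] 168.86692810058594 11.873090744018555 106.52487585432635 [ 20  47  69 137]
[554.5164 320.802 ] 180.53907775878906 33.17679977416992 97.38446840174757 [249 128  38 132]
[630.038  303.9122] 180.82101440429688 27.979629516601562 86.7920495998199 [314 141  35 130]
[482.9879 315.4354] 145.75050354003906 32.11417770385742 84.99829078889532 [207 145  26 107]
```

View pics/wrist_a.png

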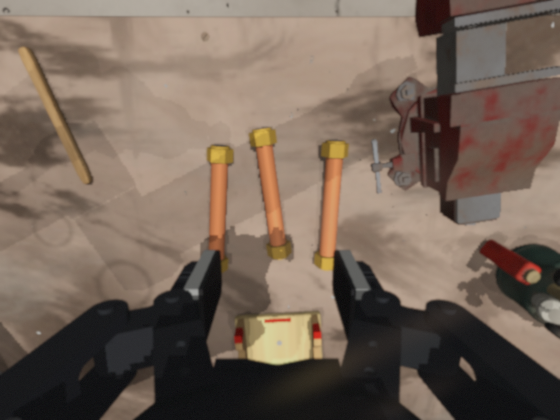

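Wrist view: three pipes with mid-points near (218,207), (271,195) and (330,207), which agrees with the top view to about 4 mm. The vise is off to the right. Going above pipe A.

Run:
```python
from h import *
go(0.630,0.306,0.12,-0.045)
```

```text
at [0.5576 0.3614 0.2697] psi 0.0007 q6 2.05 t 3.7 | rot units [-0.006 -0.001  0.457] shift units [-2.082  2.993  5.987]
```

```bash
python3 -m crank '[0,0,0.46,0,0,0,0.5, 0,0,0,-0.7,1,1,0.5, 0,0,0,-0.7,1,1,0.5, 0,0,0,-0.68,1,1,0.5, 0,0,0,0,0,1,0.5, 0,0,0,0,0,1,0.5, 0,0,0,0,0,1,0.5, 0,0,0,0,0,0,0.5, 0,0,0,0,0,0,0.5]'
python3 - <<'E'
from h import *
s,im=snap('wrist','b');print(s['tool_pos'],s['opening'])
for o in fitpipes('wrist',im,s): print(*o)
go(0.630,0.306,0.003,-0.045)
E
```

```text
t: 4.82
tool_pos: [0.6308, 0.3063, 0.121]
eef_rot: [0.723, 0.691, 0.001, 0.0]
ft_force: [0.4, 0.2, 0.4]
opening: 0.0426
grasp_force: 0.0
[0.6308 0.3063 0.121 ] 0.04260702375577905
[552.3151 332.1197] 160.3822479248047 34.15351486206055 97.63517438540786 [134  69  78 188]
[628.7292 303.6365] 182.10047912597656 33.887351989746094 88.30360170079643 [252  86  43 206]
[479.2192 296.2944] 183.7188262939453 35.198974609375 85.00618948855745 [ 70 103  61 203]
at [0.6314 0.3063 0.1215] psi -0.0453 q6 1.98 t 4.88 | rot units [ 0.023 -0.011 -0.003] shift units [-0.015 -0.055  4.741]
```

View pics/wrist_b.png

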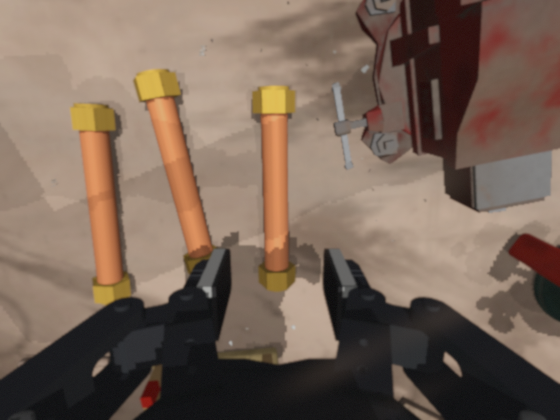

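The view shows pipe A centred between the fingers, its axis running (274,100)-(278,275). Descending and gripping.

```bash
python3 -m crank '[0,0,-0.15,-0.1,-0.08,1,0.5, 0,0,0,0,0,1,0.5, 0,0,0,0,0,1,0.5, 0,0,0,0,0,1,0.5, 0,0,0,0,0,0.68,0.5, 0,0,0,0,0,0,0.5, 0,0,0,0,0,0,0.1, 0,0,0,0,0,0,0.1, 0,0,0,0,0,0,0.1, 0,0,0,0,0,0,0.1]' 60
python3 -m crank '[0,0,0,0,0,0,0.1, 0,0,0,0,0,-1,0.1, 0,0,0,0,0,-1,0.1, 0,0,0,0,0,-1,0.1, 0,0,0,0,0,-1,0.1, 0,0,0,0,0,-1,0.1, 0,0,0,0,0,-1,0.1, 0,0,0,0,0,-1,0.1, 0,0,0,0,0,-1,0.1]'
python3 - <<'E'
from h import *
go(0.56,0.1,0.2,np.pi/2)
E
```

```text
t: 6.12
tool_pos: [0.6291, 0.3033, 0.0032]
eef_rot: [0.718, 0.696, 0.0, 0.0]
ft_force: [-0.6, -0.0, 0.1]
opening: 0.0088
grasp_force: 0.0
t: 7.25
tool_pos: [0.6286, 0.3031, 0.2035]
eef_rot: [0.718, 0.696, 0.0, -0.0]
ft_force: [0.5, 0.3, -0.6]
opening: 0.0086
grasp_force: 0.0
at [0.6286 0.3031 0.2035] psi -0.0309 q6 1.96 t 7.25 | rot units [  0.     -0.001 -16.017] shift units [ 2.746 -8.125  0.142]
```

Run:
```python
from h import *
s,im=snap('wrist','c');print(s['tool_pos'],s['opening'])
for o in fitpipes('wrist',im,s): print(*o)
_,t=snap('top','c')
for o in fitpipes('top',t,None,(80,120,205,300)): print(*o)
```

```text
[0.6286 0.3031 0.2035] 0.008601690222012666
[551.7674 320.8466] 181.64703369140625 33.93541717529297 97.8033616730972 [170  74  65 166]
[630.3707 304.8519] 180.05209350585938 33.38246536254883 88.8790804099749 [261  88  33 163]
[479.5463 297.777 ] 180.66921997070312 34.39147186279297 85.11718907362867 [121 100  40 160]
[627.9705 308.354 ] 172.72601318359375 32.00577926635742 88.05336236879147 [126 168  62  12]
[555.036  296.6387] 122.68771362304688 32.80418395996094 97.13408260598814 [138 192  45  15]
[470.9986 270.5763] 116.24335479736328 30.833234786987305 85.04436967608686 [148 223  43  12]
```

View pics/wrist_c.png

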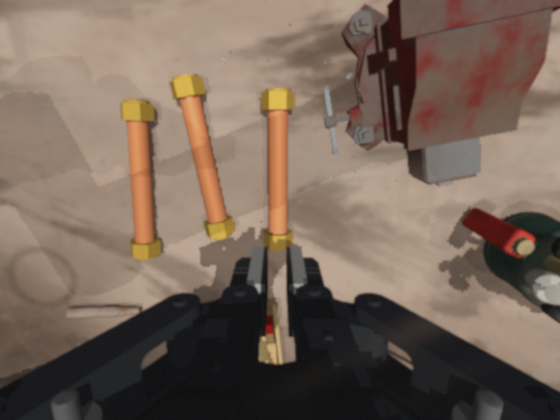

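The pipes have not moved, but the fingers closed on nothing. Pipe A is at (278,165), directly below the TCP. I'll repeat the descent and look at the bottom before closing.

```bash
python3 -m crank '[0,0,0,0,0,0,0.5, 0,0,0,0,0,0,0.5, 0,0,0,0.03,0.03,1,0.5, 0,0,0,0,0,1,0.5, 0,0,0,0,0,1,0.5, 0,0,0,0,0,1,0.5, 0,0,0,0,0,1,0.5, 0,0,0,0,0,1,0.5, 0,0,0,0,0,1,0.5, 0,0,0,0,0,0.96,0.5]'
python3 - <<'E'
from h import *
s,im=snap('wrist','d');s2,sc=snap('scene','d');print(s['tool_pos'],s['opening'])
for o in fitpipes('wrist',im,s): print(*o)
cv2.imwrite('pics/d.png',np.hstack([im[:,:,::-1][:,130:430],cv2.resize(sc[130:220,180:290],None,fx=4,fy=4)[:,:,::-1][:420*1].copy() if 0 else cv2.copyMakeBorder(cv2.resize(sc[130:220,180:290],None,fx=4,fy=4),0,60,0,0,0)[:,:,::-1]]))
E
```

```text
t: 8.6
tool_pos: [0.6283, 0.3034, 0.0015]
eef_rot: [0.718, 0.696, -0.001, -0.001]
ft_force: [-0.2, -0.7, -0.1]
opening: 0.0428
grasp_force: 0.0
[0.6283 0.3034 0.0015] 0.042757331904165585
[548.2323 343.1511] 140.75540161132812 35.55375289916992 97.4054288428978 [ 21  22 137 284]
[629.9803 314.5275] 162.56472778320312 34.234981536865234 88.59762711765049 [241  57  77 307]
[484.8775 273.4796] 98.20500946044922 14.309213638305664 78.98214852642703 [  0 223  27 157]
[555.2724 229.9667] 10.591952323913574 8.70251750946045 51.92218391032594 [146 364  16  15]
```

View pics/d.png

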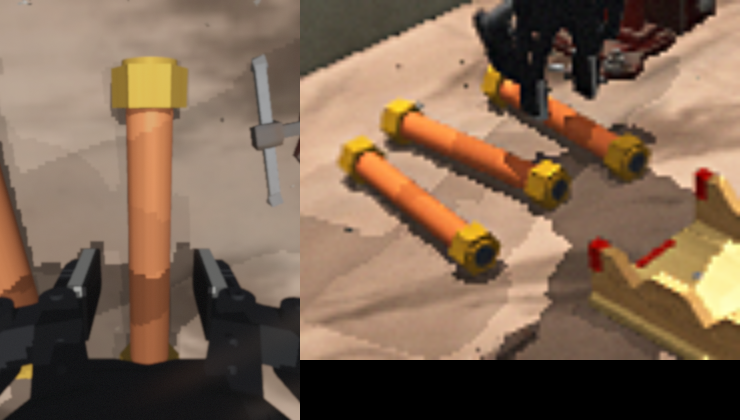

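The fingers straddle the pipe at mid length, with tips beside it at columns 85 and 210. I'll close in steps and read the opening.

```bash
python3 -m crank '[0,0,0,0,0,0,0.2, 0,0,0,0,0,0,0.2, 0,0,0,0,0,0,0.2, 0,0,0,0,0,0,0.2]' 60
python3 - <<'E'
from h import *
s,im=snap('wrist','e');s2,sc=snap('scene','e');print(s['tool_pos'],s['opening'],s['grasp_force'])
cv2.imwrite('pics/e.png',np.hstack([im[:,:,::-1][:,130:430],cv2.copyMakeBorder(cv2.resize(sc[130:220,180:290],None,fx=4,fy=4),0,60,0,0,0)[:,:,::-1]]))
E
```

```text
t: 9.2
tool_pos: [0.6301, 0.3041, 0.0045]
eef_rot: [0.718, 0.696, 0.001, 0.0]
ft_force: [-0.7, 1.0, 0.3]
opening: 0.0173
grasp_force: 0.0
[0.6301 0.3041 0.0045] 0.017263536793288525 0.0
```

View pics/e.png

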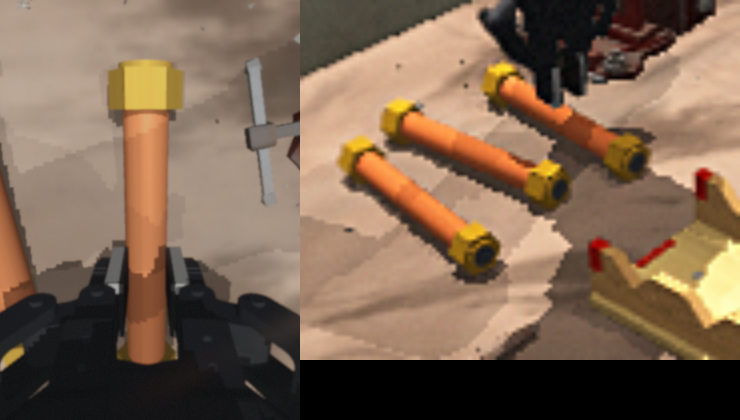

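Run:
```python
from h import *
for z in(0,.01,.02,.03,.04): print(z,*proj('scene',[[.617,.303,z],[.643,.303,z]]))
print('pipe top/ends',proj('scene',[[.63,.305,.026],[.63,.22,.015],[.63,.39,.015]]))
sc=cv2.imread('pics/scene_e.png');cv2.imwrite('pics/e2.png',cv2.resize(sc[125:185,215:295],None,fx=9,fy=9,interpolation=cv2.INTER_CUBIC))
s=ctrl.get_state()
for z in(.0,.01,.02,.03): print(z,*proj('wrist',[[.619,.304,z],[.641,.304,z]],s))
```

```text
0 [243.4074 165.4711] [249.4314 162.2591]
0.01 [243.1879 162.8272] [249.2441 159.6302]
0.02 [242.9664 160.1574] [249.0553 156.9759]
0.03 [242.743  157.4611] [248.8648 154.2957]
0.04 [242.5177 154.7381] [248.6727 151.5893]
pipe top/ends [[245.4834 156.7185]
 [264.194  169.8152]
 [228.5584 150.2459]]
0.0 [256.6023 237.1064] [294.8072 235.9769]
0.01 [255.5676 243.8202] [295.7989 242.6365]
0.02 [254.4168 251.2861] [296.9018 250.0428]
0.03 [253.1291 259.6385] [298.136  258.3292]
```

View pics/e2.png

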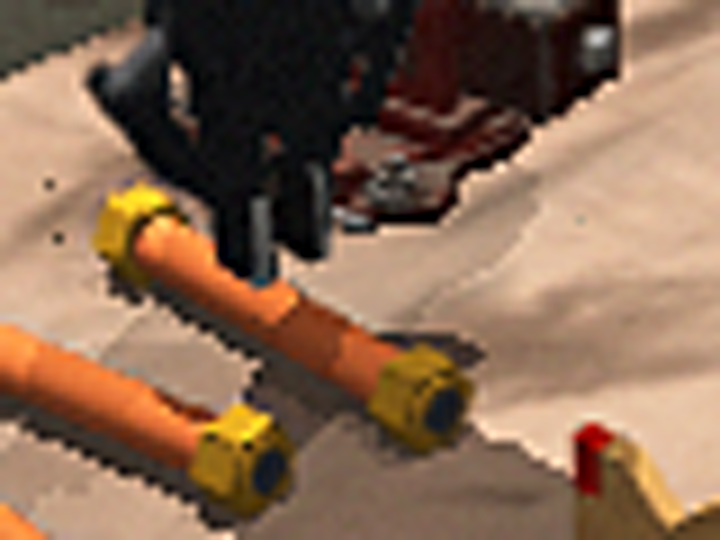

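The scene view shows the fingertips ending at row 156, which is z≈0.03 and level with the pipe's top. So the tips stand higher than the TCP reading suggests. I'll open, go down in small steps watching the force, and close again.

```bash
python3 -m crank '[0,0,0,0,0,0,0.5, 0,0,0,0,0,0,0.5, 0,0,0,0,0,0.15,0.5, 0,0,0,0,0,0.15,0.5, 0,0,0,0,0,0,0.5]'
python3 -m crank '[0,0,0,0,0,0.15,0.5, 0,0,0,0,0,0.15,0.5, 0,0,0,0,0,0,0.5]'
python3 - <<'E'
from h import *
s=ctrl.get_state()
im=cv2.imread('pics/wrist_e.png')
s3=dict(s);s3['tool_pos']=np.array([.6295,.3038,.003])
s4=dict(s);s4['tool_pos']=np.array([.6295,.3038,.028])
P=[[.63,.39,.03],[.63,.373,.03],[.619,.35,.015],[.641,.35,.015]]
print(proj('wrist',P,s3)-[130,0],proj('wrist',P,s4)-[130,0])
E
```

```text
t: 9.93
tool_pos: [0.629, 0.3037, -0.0045]
eef_rot: [0.718, 0.696, -0.001, -0.0]
ft_force: [-0.1, -0.0, -0.3]
opening: 0.0429
grasp_force: 0.0
t: 10.3
tool_pos: [0.6291, 0.3038, -0.0118]
eef_rot: [0.718, 0.696, -0.0, -0.0]
ft_force: [-0.0, 0.1, 0.6]
opening: 0.0427
grasp_force: 0.0
[[139.6076  69.1029]
 [141.0767 111.9216]
 [120.834  161.2132]
 [165.6701 159.8259]] [[140.6526  75.218 ]
 [141.8787 111.6602]
 [124.1481 154.6486]
 [163.2189 153.433 ]]
```

```bash
python3 -m crank '[0,0,0,0,0,0.1,0.5, 0,0,0,0,0,0.1,0.5, 0,0,0,0,0,0,0.5]'
python3 -m crank '[0,0,0,0,0,0,0.2, 0,0,0,0,0,0,0.2, 0,0,0,0,0,0,0.2, 0,0,0,0,0,0,0.2]' 60
```

```text
t: 10.68
tool_pos: [0.6293, 0.3038, -0.0166]
eef_rot: [0.718, 0.696, -0.0, -0.0]
ft_force: [-0.2, 0.1, 0.2]
opening: 0.0429
grasp_force: 0.0
t: 11.18
tool_pos: [0.6297, 0.304, -0.0158]
eef_rot: [0.718, 0.696, 0.0, 0.0]
ft_force: [-0.8, -0.6, 5.3]
opening: 0.0188
grasp_force: 58.9
```

Contact, but high on the pipe: the tips are about 35 mm above the reported TCP. Going lower.

```bash
python3 -m crank '[0,0,0,0,0,0,0.5, 0,0,0,0,0,0,0.5, 0,0,0,0,0,0.16,0.5, 0,0,0,0,0,0.16,0.5, 0,0,0,0,0,0,0.5]'
python3 -m crank '[0,0,0,0,0,0.16,0.5, 0,0,0,0,0,0,0.5]'
python3 -m crank '[0,0,0,0,0,0,0.1, 0,0,0,0,0,0,0.1, 0,0,0,0,0,0,0.1, 0,0,0,0,0,0,0.1]' 60
```

```text
t: 11.8
tool_pos: [0.6289, 0.3037, -0.0251]
eef_rot: [0.718, 0.696, -0.001, -0.0]
ft_force: [0.6, 0.3, -0.5]
opening: 0.043
grasp_force: 0.0
t: 12.05
tool_pos: [0.6292, 0.3038, -0.0287]
eef_rot: [0.718, 0.696, -0.0, -0.0]
ft_force: [0.1, -0.1, 0.2]
opening: 0.0427
grasp_force: 0.0
t: 12.55
tool_pos: [0.6298, 0.304, -0.0279]
eef_rot: [0.718, 0.696, 0.0, 0.0]
ft_force: [-0.3, -0.1, 2.2]
opening: 0.0199
grasp_force: 59.0
```

```bash
python3 -m crank '[0,0,0,0,0,-0.5,0.1, 0,0,0,0,0,-1,0.1, 0,0,0,0,0,-1,0.1, 0,0,0,0,0,-1,0.1, 0,0,0,0,0,-1,0.1, 0,0,0,0,0,-1,0.1, 0,0,0,0,0,-1,0.1, 0,0,0,0,0,-1,0.1, 0,0,0,0,0,0,0.1]'
python3 - <<'E'
from h import *
s,im=snap('wrist','f');s2,sc=snap('scene','f');snap('top','f');print(s['tool_pos'],s['opening'],s['ft_force'],s['grasp_force'])
cv2.imwrite('pics/f.png',np.hstack([im[:,:,::-1][:,100:460],cv2.copyMakeBorder(cv2.resize(sc[90:195,180:290],None,fx=4,fy=4),0,0,0,0,0)[:,:,::-1]]))
go(0.56,0.1,0.2,np.pi/2)
E
```

```text
t: 13.68
tool_pos: [0.6311, 0.3045, 0.1621]
eef_rot: [0.718, 0.696, 0.002, 0.001]
ft_force: [-0.0, 0.5, -1.9]
opening: 0.0198
grasp_force: 58.9
[0.6311 0.3045 0.1621] 0.0197889566216776 [-0.0241  0.4972 -1.9347] 58.87400150299072
at [0.6289 0.3037 0.1579] psi -0.031 q6 1.96 t 13.82 | rot units [ -0.019  -0.009 -16.018] shift units [ 2.755 -8.146 -1.683]
```

View pics/f.png

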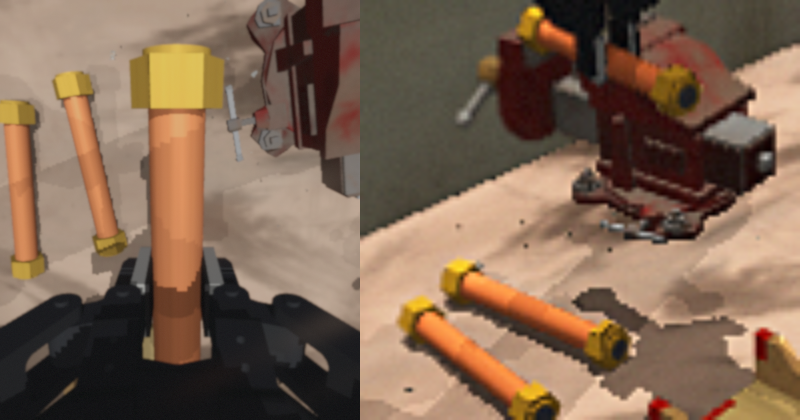

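The pipe is held level at its middle and clear of the bench. Carrying it away from the vise, turning it, then looking at the cradle.

```bash
python3 -m crank '[0,0,0,0,-1,-1,0.1, 0,0,0,0,-1,-1,0.1, 0,0,0,-1,-1,-1,0.1, 0,0,0,-1,-1,0,0.1, 0,0,0,-1,0,0,0.1, 0,0,0,-1,0,0,0.1, 0,0,0,-1,0,0,0.1, 0,0,0,-1,0,0,0.1, 0,0,0,-1,0,0,0.1, 0,0,0,-1,0,0,0.1]'
python3 -m crank '[0,0,-1,0,0,0,0.1, 0,0,-1,0,0,0,0.1, 0,0,-1,0,0,0,0.1, 0,0,-1,0,0,0,0.1, 0,0,-1,0,0,0,0.1, 0,0,-1,0,0,0,0.1, 0,0,-1,0,0,0,0.1, 0,0,-1,0,0,0,0.1]'
python3 -m crank '[0,0,-1,0,0,0,0.1, 0,0,-1,0,0,0,0.1, 0,0,-1,0,0,0,0.1, 0,0,-1,0,0,0,0.1, 0,0,-1,0,0,0,0.1, 0,0,-1,0,0,0,0.1, 0,0,-1,0,0,0,0.1, 0,0,-1,0,0,0,0.1, 0,0,-0.75,0,0,0,0.1, 0,0,0,0,0,0,0.1]'
python3 - <<'E'
from h import *
s,im=snap('wrist','g');print(s['tool_pos'],s['opening'],s['ft_force'],s['grasp_force'])
go(0.56,0.1,0.2,np.radians(94.3))
print(proj('scene',[[.629,.219,.203],[.629,.219,.175]]))
E
```

```text
t: 15.08
tool_pos: [0.5222, 0.1062, 0.2326]
eef_rot: [0.718, 0.696, -0.001, -0.001]
ft_force: [-0.1, 0.8, -2.0]
opening: 0.0203
grasp_force: 59.0
t: 16.08
tool_pos: [0.5223, 0.107, 0.2326]
eef_rot: [0.389, 0.921, -0.001, -0.001]
ft_force: [-0.4, -0.6, -0.8]
opening: 0.0199
grasp_force: 59.0
t: 17.32
tool_pos: [0.5224, 0.107, 0.2328]
eef_rot: [-0.036, 0.999, -0.0, -0.001]
ft_force: [0.1, 0.9, -1.7]
opening: 0.0202
grasp_force: 58.9
[0.5224 0.107  0.2328] 0.02019500955585019 [ 0.1474  0.9041 -1.7403] 58.937525153160095
at [0.5226 0.107  0.2331] psi 1.6427 q6 0.01 t 17.38 | rot units [ 0.001 -0.022 -0.031] shift units [-1.47  -0.392  1.322]
[[261.7059 113.7468]
 [262.1027 122.8611]]
```

View pics/wrist_g.png

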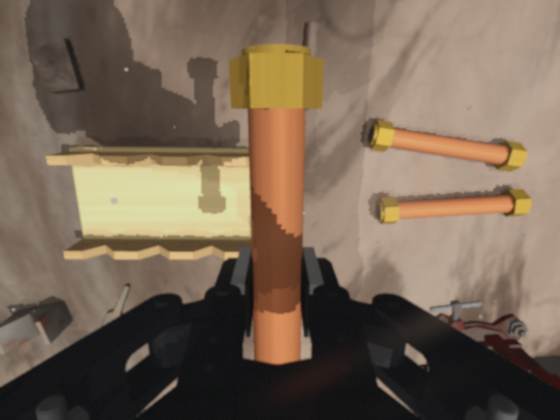

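The pipe is level in the hand. The cradle is seen at left, rails at rows 150 and 250, and its red end is hidden behind the held pipe. Shifting 0.1 m in -y to see both ends.

```bash
python3 -m crank '[0,0,0,0,-1,0,0.1, 0,0,0,0,-1,0,0.1, 0,0,0,0,-1,0,0.1, 0,0,0,0,-1,-0.5,0.1, 0,0,0,0,0,-0.5,0.1, 0,0,0,0,0,0,0.1]'
python3 - <<'E'
from h import *
s,im=snap('wrist','h');print(s['tool_pos'])
H=hsv(im)
m=inr(im,(0,150,90),(9,255,255))|inr(im,(172,150,90),(180,255,255))
for b,st,ce in blobs(m,12): print('red',st,ce,ray('wrist',ce,.052,s),ray('wrist',ce,.012,s))
snap('top','h')
E
```

```text
t: 18.12
tool_pos: [0.5313, 0.0077, 0.2601]
eef_rot: [-0.036, 0.999, 0.0, 0.001]
ft_force: [-0.5, -1.0, -0.1]
opening: 0.0197
grasp_force: 59.1
[0.5313 0.0077 0.2601]
red [376 150  10  11  91] [380.5934 155.4066] [[0.5038 0.1253 0.052 ]] [[0.5082 0.1381 0.012 ]]
red [366 180   5  28  79] [367.5823 192.7848] [[0.5487 0.117  0.052 ]] [[0.5578 0.1289 0.012 ]]
red [368 236   9  13  80] [372.    243.425] [[0.6125 0.132  0.052 ]] [[0.6282 0.1456 0.012 ]]
```

View pics/wrist_h.png

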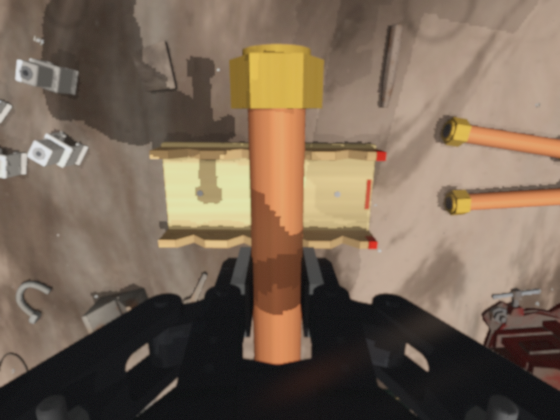

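Both rails are visible: the near rail runs (150,156)-(386,156) and the far rail (160,244)-(377,244). Red marks are at (381,155), (368,193) and (372,243).

Run:
```python
from h import *
s=ctrl.get_state()
w=ray('wrist',[(150,155),(386,155.4),(160,244),(377,243.5)],.052,s)[:,:2]*1000
print(w, np.linalg.norm(w[0]-w[1]),np.linalg.norm(w[2]-w[3]),np.linalg.norm(w[0]-w[2]))
c=w.mean(0);u=(w[1]-w[0]+w[3]-w[2]);a=np.arctan2(u[1],u[0]);print('wrist c',c,'deg',np.degrees(a))
im=cv2.imread('pics/top0.png')[:,:,::-1].copy()
m=inr(im,(0,140,90),(8,255,255))
for b,st,ce in blobs(m,3):
    if 205<ce[0]<235 and 150<ce[1]<230:print('red top',st,ce,ray('top',ce,.052)*1000)
cv2.imwrite('pics/tc.png',cv2.resize(im[155:227,208:328,::-1],None,fx=6,fy=6,interpolation=cv2.INTER_CUBIC))
```

```text
[[ 521.5114 -138.0165]
 [ 502.0419  131.4463]
 [ 630.7989 -129.176 ]
 [ 610.404   138.2477]] 270.1652208286051 268.2002344001989 109.64447223562377
wrist c [566.189    0.6254] deg 94.24647922340347
red top [216 174   3   4  12] [217.  175.5] [[610.3811 133.1416  52.    ]]
red top [219 192   2  12  13] [219.9231 197.0769] [[549.1681 125.0659  52.    ]]
red top [218 212   4   5  17] [219.4706 214.3529] [[501.0652 126.2606  52.    ]]
```

View pics/tc.png

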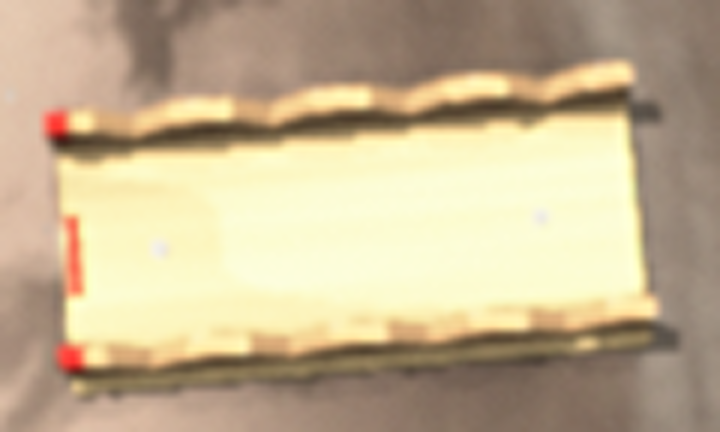

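Run:
```python
from h import *
w=ray('top',[(313.8,167),(215.5,175.8),(317.5,206),(218,214.5)],.052)[:,:2]*1000
c=w.mean(0);u=w[1]-w[0]+w[3]-w[2]
print(w,c,np.degrees(np.arctan2(u[1],u[0])),np.linalg.norm(w[0]-w[1]),np.linalg.norm(w[0]-w[2]))
a=np.radians(94.25);c=np.array([.5655,.0])
for k in range(4): print(k,c+np.array([np.cos(a),np.sin(a)])*(.096-.064*k))
n=c+np.array([np.cos(a),np.sin(a)])*.096
go(n[0],n[1],.2,a)
```

```text
[[ 628.4946 -135.2717]
 [ 609.6189  137.2768]
 [ 517.9685 -141.4775]
 [ 500.7531  130.255 ]] [564.2088  -2.3044] 93.79371213491318 273.2013845992608 110.7002119937548
0 [0.5584 0.0957]
1 [0.5631 0.0319]
2 [ 0.5679 -0.0319]
3 [ 0.5726 -0.0957]
at [0.5306 0.0081 0.259 ] psi 1.6446 q6 -0.18 t 18.23 | rot units [ 0.004 -0.    -0.004] shift units [-1.367  3.413  2.359]
```

```bash
python3 -m crank '[0,0,0,-0.5,1,0,0.1, 0,0,0,-0.5,1,0,0.1, 0,0,0,-0.4,1,0,0.1, 0,0,0,0,0.41,1,0.1, 0,0,0,0,0,1,0.1, 0,0,0,0,0,1,0.1, 0,0,0,0,0,1,0.1, 0,0,0,0,0,1,0.1, 0,0,0,0,0,0,0.1]'
python3 - <<'E'
from h import *
go(.560,.0957,.0066,np.radians(94.25))
s,im=snap('scene','i');cv2.imwrite('pics/i.png',cv2.resize(im[130:260,210:380],None,fx=4,fy=4)[:,:,::-1])
E
```

```text
t: 19.35
tool_pos: [0.5566, 0.0956, 0.1316]
eef_rot: [-0.037, 0.999, 0.0, -0.003]
ft_force: [0.3, -0.0, -1.2]
opening: 0.0196
grasp_force: 59.0
at [0.5566 0.0956 0.1316] psi 1.645 q6 -0.02 t 19.35 | rot units [ 0.003 -0.059  0.   ] shift units [-0.135 -0.005  4.999]
```

View pics/i.png

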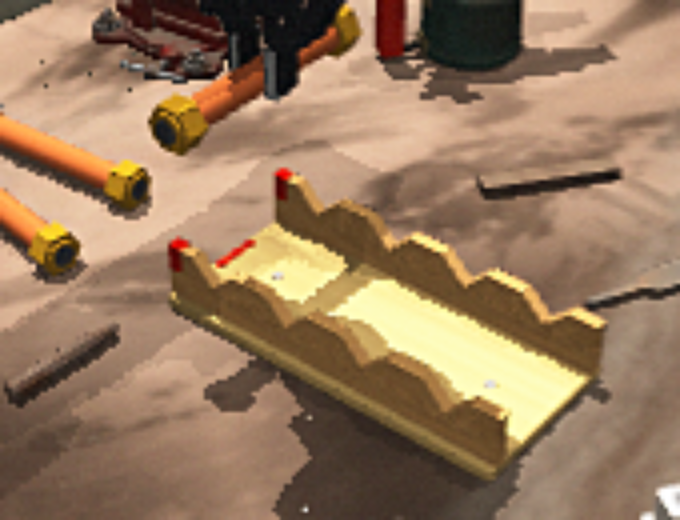

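The pipe is level over notch 0 with the nuts outboard of both rails. Lowering it.

```bash
python3 -m crank '[0,0,0,-0.13,0,1,0.1, 0,0,0,0,0,1,0.1, 0,0,0,0,0,1,0.1, 0,0,0,0,0,1,0.1, 0,0,0,0,0,0.6,0.1, 0,0,0,0,0,0,0.1]'
python3 -m crank '[0,0,0,0,0,0.2,0.1, 0,0,0,0,0,0.2,0.1, 0,0,0,0,0,0,0.1]'
```

```text
t: 20.15
tool_pos: [0.5622, 0.0953, 0.019]
eef_rot: [-0.037, 0.999, 0.0, -0.001]
ft_force: [0.4, -0.2, -1.7]
opening: 0.0194
grasp_force: 59.0
t: 20.52
tool_pos: [0.5625, 0.0952, 0.0092]
eef_rot: [-0.037, 0.999, 0.0, -0.0]
ft_force: [-0.1, -0.7, -1.5]
opening: 0.02
grasp_force: 59.0
```

```bash
python3 -m crank '[0,0,0,0.08,0,0.1,0.1, 0,0,0,0,0,0.1,0.1, 0,0,0,0,0,0,0.1]'
python3 -m crank '[0,0,0,0,0,0.08,0.1, 0,0,0,0,0,0,0.1]'
```

```text
t: 20.9
tool_pos: [0.5612, 0.0951, 0.0064]
eef_rot: [-0.036, 0.999, 0.0, 0.001]
ft_force: [-4.3, -0.1, 13.3]
opening: 0.0197
grasp_force: 60.8
t: 21.15
tool_pos: [0.5613, 0.0952, 0.0062]
eef_rot: [-0.036, 0.999, 0.0, 0.001]
ft_force: [-9.6, 0.2, 25.2]
opening: 0.0199
grasp_force: 62.2
```

Seated at the predicted height. Releasing and rising, then checking from the top camera.

```bash
python3 -m crank '[0,0,0,0,0,-0.1,0.1, 0,0,0,0,0,0,0.5, 0,0,0,0,0,0,0.5, 0,0,0,0,0,-1,0.5, 0,0,0,0,0,-1,0.5, 0,0,0,0,0,-1,0.5, 0,0,0,0,0,-1,0.5, 0,0,0,0,0,-1,0.5, 0,0,0,0,0,-1,0.5, 0,0,0,0,0,-1,0.5]'
python3 -m crank '[0,0,0.9,0,1,0,0.5, 0,0,1,0,1,0,0.5, 0,0,1,0,1,0,0.5, 0,0,1,0,1,0,0.5, 0,0,1,0,1,0,0.5, 0,0,1,0,1,0,0.5, 0,0,1,0,1,0,0.5, 0,0,1,0,1,0,0.5, 0,0,1,0,0,0,0.5, 0,0,1,0,0,0,0.5]'
python3 - <<'E'
from h import *
_,t=snap('top','j')
for o in fitpipes('top',t,None,(80,120,205,300)): print(*o)
H=hsv(t).astype(int);sub=np.zeros(t.shape[:2],bool);sub[140:240,205:330]=1
m=(H[...,0]>5)&(H[...,0]<32)&(H[...,1]>110)&(H[...,2]>120)&sub
for b,st,ce in blobs(m,30):
  w=ray('top',np.argwhere(b)[:,::-1],.052)[:,:2]*1000;print(st,ce,w.mean(0),cv2.minAreaRect(w.astype(np.float32)))
go(.5545,.321,.13,np.radians(7.5))
E
```

```text
t: 22.4
tool_pos: [0.5605, 0.095, 0.1799]
eef_rot: [-0.037, 0.999, 0.0, -0.0]
ft_force: [0.2, -1.1, -0.1]
opening: 0.0423
grasp_force: 0.0
t: 23.65
tool_pos: [0.6122, 0.2833, 0.1785]
eef_rot: [0.444, 0.896, -0.0, -0.0]
ft_force: [-0.2, 0.8, 0.6]
opening: 0.0428
grasp_force: 0.0
[555.4675 288.4325] 105.97309875488281 32.609710693359375 97.25281682245983 [144 192  39  15]
[470.8892 266.1136] 102.83972930908203 30.833209991455078 84.67935706629771 [152 223  38  12]
[223 162  27  64 610] [231.6295 194.2508] [556.7553  93.0176] ((560.566162109375, 80.46965789794922), (178.2725067138672, 61.99988555908203), 3.8909735679626465)
[247 173  21   4  31] [256.3226 174.129 ] [611.818  24.485] ((610.962158203125, 22.521650314331055), (7.116581916809082, 55.5738525390625), 3.605602264404297)
[218 190   5  15  34] [220.0588 197.3529] [548.4079 124.6944] ((549.4317626953125, 124.86711883544922), (39.71669006347656, 8.599652290344238), 4.699081897735596)
at [0.6122 0.2831 0.1787] psi 0.6491 q6 1.26 t 23.7 | rot units [-0.012 -0.001  5.182] shift units [ 1.804 -2.089  1.947]
```

```bash
python3 -m crank '[0,0,1,0,0,0,0.5, 0,0,1,0,0,0,0.5, 0,0,1,0,0,0,0.5, 0,0,1,0,0,0,0.5, 0,0,1,0,0,0,0.5, 0,0,0.18,0,0,0,0.5, 0,0,0,0.9,-1,0.95,0.5, 0,0,0,0.9,-1,1,0.5, 0,0,0,0,-0.1,0,0.5, 0,0,0,0,0,0,0.5]'
python3 - <<'E'
from h import *
s,im=snap('wrist','k');print(s['tool_pos'],s['opening'])
for o in fitpipes('wrist',im,s): print(*o)
go(0.5525,0.3215,-0.027,.132)
E
```

```text
t: 24.95
tool_pos: [0.5547, 0.3204, 0.1315]
eef_rot: [0.657, 0.754, 0.0, 0.0]
ft_force: [0.2, 0.5, 1.0]
opening: 0.0424
grasp_force: 0.0
[0.5547 0.3204 0.1315] 0.04235951223970802
[549.4319 330.6902] 160.28164672851562 33.37727355957031 97.72270633982876 [251  83  41 180]
[481.1038 307.8426] 160.86000061035156 34.08185958862305 84.69645355855766 [170 100  55 173]
[566.1044 239.2765] 25.087629318237305 17.027605056762695 2.856679123218961 [263 266  27  17]
[465.4564 216.579 ] 25.874908447265625 21.639223098754883 169.90337935760573 [160 268  27  26]
at [0.5555 0.3204 0.132 ] psi 0.1363 q6 1.86 t 25.0 | rot units [ 0.024 -0.003  0.043] shift units [ 0.06  -0.115  6.36 ]
```

```bash
python3 -m crank '[0,0,0.03,0.05,-0.17,1,0.5, 0,0,0,0,0,1,0.5, 0,0,0,0,0,1,0.5, 0,0,0,0,0,1,0.5, 0,0,0,0,0,1,0.5, 0,0,0,0,0,0.9,0.5, 0,0,0,0,0,0.3,0.5, 0,0,0,0,0,0.15,0.5, 0,0,0,0,0,0,0.5]'
python3 -m crank '[0,0,0,0,0,0,0.1, 0,0,0,0,0,0,0.1, 0,0,0,0,0,0,0.1, 0,0,0,0,0,0,0.1]' 60
```

```text
t: 26.12
tool_pos: [0.5508, 0.3213, -0.0269]
eef_rot: [0.659, 0.752, 0.001, 0.0]
ft_force: [-0.1, -1.3, 0.1]
opening: 0.0426
grasp_force: 0.0
t: 26.62
tool_pos: [0.5507, 0.3215, -0.0265]
eef_rot: [0.659, 0.753, 0.001, 0.0]
ft_force: [-0.5, -0.0, 5.2]
opening: 0.0199
grasp_force: 59.0
```

```bash
python3 -m crank '[0,0,0,0,0,-0.5,0.1, 0,0,0,0,0,-1,0.1, 0,0,0,0,0,-1,0.1, 0,0,0,0,0,-1,0.1, 0,0,0,0,0,-1,0.1, 0,0,0,-1,0,-1,0.1, 0,0,0,-1,0,-1,0.1, 0,0,0,-1,0,-0.7,0.1, 0,0,0,-1,0,0,0.1, 0,0,0,-1,0,0,0.1]'
python3 -m crank '[0,0,-1,-1,0,0,0.1, 0,0,-1,-1,0,0,0.1, 0,0,-1,-1,0,0,0.1, 0,0,-1,0,0,0,0.1, 0,0,-1,0,0,0,0.1, 0,0,-1,0,0,0,0.1, 0,0,-1,0,0,0,0.1, 0,0,-1,0,0,0,0.1, 0,0,-1,0,0,0,0.1, 0,0,-1,0,0,0,0.1]'
python3 -m crank '[0,0,-1,0,0,0,0.1, 0,0,-1,0,0,0,0.1, 0,0,-1,0,0,0,0.1, 0,0,-1,0,0,0,0.1, 0,0,-1,0,0,0,0.1, 0,0,-0.13,0,0,0,0.1, 0,0,0,0,0,0,0.1]'
python3 - <<'E'
from h import *
go(.5635,.0319,.02,np.radians(94.25))
E
```

```text
t: 27.88
tool_pos: [0.5662, 0.1964, 0.1528]
eef_rot: [0.659, 0.753, 0.0, 0.0]
ft_force: [-0.1, -0.0, -2.0]
opening: 0.0199
grasp_force: 58.8
t: 29.12
tool_pos: [0.583, 0.1245, 0.1524]
eef_rot: [0.216, 0.976, -0.0, -0.0]
ft_force: [0.2, -0.2, -1.4]
opening: 0.0197
grasp_force: 58.7
t: 30.0
tool_pos: [0.5834, 0.1244, 0.1523]
eef_rot: [-0.037, 0.999, 0.0, -0.0]
ft_force: [-0.3, -0.6, -1.6]
opening: 0.0195
grasp_force: 58.7
at [0.5834 0.1244 0.1523] psi 1.6448 q6 0.03 t 30.0 | rot units [ 0.001 -0.002 -0.002] shift units [ 1.067 -3.633  5.291]
```

```bash
python3 -m crank '[0,0,0,0.5,-1,0,0.1, 0,0,0,0.57,-1,0,0.1, 0,0,0,0,-1,0,0.1, 0,0,0,0,-0.63,1,0.1, 0,0,0,0,0,1,0.1, 0,0,0,0,0,1,0.1, 0,0,0,0,0,1,0.1, 0,0,0,0,0,0.8,0.1, 0,0,0,0,0,0,0.1, 0,0,0,0,0,0,0.1]'
python3 - <<'E'
from h import *
go(.5635,.0319,.008,np.radians(94.25))
E
```

```text
t: 31.25
tool_pos: [0.5643, 0.0319, 0.033]
eef_rot: [-0.037, 0.999, 0.0, 0.001]
ft_force: [-0.2, 0.5, -0.8]
opening: 0.0198
grasp_force: 58.8
at [0.5643 0.0319 0.033 ] psi 1.6456 q6 -0.13 t 31.25 | rot units [-0.     0.01   0.006] shift units [0.032 0.001 1.002]
```

```bash
python3 -m crank '[0,0,0,0,0,0.5,0.1, 0,0,0,0,0,0.4,0.1, 0,0,0,0,0,0.12,0.1, 0,0,0,0,0,0,0.1]'
python3 -m crank '[0,0,0,0,0,0.06,0.1, 0,0,0,0,0,0,0.1]'
```

```text
t: 31.75
tool_pos: [0.564, 0.0315, 0.008]
eef_rot: [-0.037, 0.999, -0.0, 0.001]
ft_force: [-4.7, -0.7, 9.6]
opening: 0.0198
grasp_force: 60.3
t: 32.0
tool_pos: [0.5641, 0.0314, 0.0078]
eef_rot: [-0.037, 0.999, -0.001, 0.001]
ft_force: [-8.1, -1.8, 20.4]
opening: 0.0199
grasp_force: 61.3
```

```bash
python3 -m crank '[0,0,0,0,0,-0.06,0.1, 0,0,0,0,0,0,0.45, 0,0,0,0,0,0,0.45, 0,0,0,0,0,-1,0.45, 0,0,0,0,0,-1,0.45, 0,0,0,0,0,-1,0.45, 0,0,0,0,0,-1,0.5, 0,0,0,0,0,-1,0.5, 0,0,0,0,0,-1,0.5, 0,0,0,0,1,0,0.5]'
python3 -m crank '[0,0,0,0,1,0,0.5, 0,0,0,0,1,0,0.5, 0,0,0,0,1,0,0.5, 0,0,0,0,1,0,0.5, 0,0,0,0,1,0,0.5, 0,0,0,0,1,0,0.5, 0,0,1,0,1,0,0.5, 0,0,1,0,1,0,0.5, 0,0,1,0,1,0,0.5, 0,0,1,0,0,0,0.5]'
python3 -m crank '[0,0,1,0,0,0,0.5, 0,0,1,0,0,0,0.5, 0,0,1,0,0,0,0.5, 0,0,1,0,0,0,0.5, 0,0,1,0,0,0,0.5, 0,0,1,0,0,0,0.5, 0,0,1,0,0,0,0.5, 0,0,1,0,0,0,0.5, 0,0,1,0,0,0,0.5, 0,0,1,0,0,0,0.5]'
python3 -m crank '[0,0,1,0,0,0,0.5, 0,0,1,0,0,0,0.5, 0,0,1,0,0,0,0.5, 0,0,0.3,0,0,0,0.5, 0,0,0,0,0,0,0.5]'
python3 - <<'E'
from h import *
s,im=snap('wrist','l');print(s['tool_pos'],s['opening'])
for o in fitpipes('wrist',im,s): print(*o)
go(0.4795,0.2978,0.13,-.0855)
E
```

```text
t: 33.25
tool_pos: [0.5638, 0.0561, 0.1586]
eef_rot: [-0.036, 0.999, -0.0, 0.002]
ft_force: [0.1, 0.3, 0.2]
opening: 0.0426
grasp_force: 0.0
t: 34.5
tool_pos: [0.5522, 0.283, 0.1558]
eef_rot: [0.162, 0.987, 0.0, -0.0]
ft_force: [-0.1, 0.1, 0.1]
opening: 0.0433
grasp_force: 0.0
t: 35.75
tool_pos: [0.5522, 0.2812, 0.156]
eef_rot: [0.616, 0.788, -0.0, -0.0]
ft_force: [0.6, -0.6, -0.4]
opening: 0.0425
grasp_force: 0.0
t: 36.38
tool_pos: [0.5523, 0.2812, 0.1564]
eef_rot: [0.736, 0.677, -0.0, -0.0]
ft_force: [-0.2, 1.1, 0.3]
opening: 0.0428
grasp_force: 0.0
[0.5523 0.2812 0.1564] 0.042827166118313595
[478.912  300.9019] 175.60629272460938 33.68031311035156 84.47286492947688 [173  73  40 184]
[306.8067 350.6519] 25.09336280822754 9.996330261230469 94.8617655329692 [  0 119  14  29]
at [0.5523 0.2812 0.1565] psi -0.0829 q6 2.02 t 36.42 | rot units [-0.003  0.     0.026] shift units [ 0.413 -2.96   1.058]
```

```bash
python3 -m crank '[0,0,0.05,0.2,-1,0.2,0.5, 0,0,0,0.21,-1,0.4,0.5, 0,0,0,0,-0.96,0.4,0.5, 0,0,0,0,0,0,0.5, 0,0,0,0,0,0,0.5]'
python3 - <<'E'
from h import *
s,im=snap('wrist','m');print(s['tool_pos'],s['opening'])
for o in fitpipes('wrist',im,s): print(*o)
go(0.4795,0.2980,-0.027,-.09)
E
```

```text
t: 37.05
tool_pos: [0.4806, 0.298, 0.1322]
eef_rot: [0.738, 0.675, 0.001, 0.0]
ft_force: [-0.1, 0.4, -0.4]
opening: 0.0425
grasp_force: 0.0
[0.4806 0.298  0.1322] 0.042520808935236756
[292.3727 394.5332] 116.5998764038086 11.277368545532227 106.68918422113207 [  0  22  79 142]
[478.6996 308.9033] 159.89932250976562 33.5152587890625 85.2556870235976 [252  84  41 179]
[471.3237 216.5307] 17.058509826660156 16.501930236816406 91.4185157927215 [265 266  18  17]
[605.3673  55.9465] 44.84608840942383 26.38093376159668 143.7955427310938 [394 385  37  24]
at [0.481  0.298  0.1324] psi -0.0892 q6 2.1 t 37.1 | rot units [ 0.018 -0.008  0.008] shift units [-0.007 -0.06   6.374]
```

```bash
python3 -m crank '[0,0,-0.06,0,-0.12,1,0.5, 0,0,0,0,0,1,0.5, 0,0,0,0,0,1,0.5, 0,0,0,0,0,1,0.5, 0,0,0,0,0,1,0.5, 0,0,0,0,0,0.9,0.5, 0,0,0,0,0,0.3,0.5, 0,0,0,0,0,0.17,0.5, 0,0,0,0,0,0,0.5]'
python3 -m crank '[0,0,0,0,0,0,0.1, 0,0,0,0,0,0,0.1, 0,0,0,0,0,0,0.1, 0,0,0,0,0,0,0.1]' 60
```

```text
t: 38.22
tool_pos: [0.4775, 0.2983, -0.027]
eef_rot: [0.736, 0.677, 0.001, 0.0]
ft_force: [0.1, -0.7, -0.4]
opening: 0.0426
grasp_force: 0.0
t: 38.72
tool_pos: [0.4776, 0.2985, -0.0264]
eef_rot: [0.736, 0.677, 0.001, 0.0]
ft_force: [-0.6, -0.5, 6.0]
opening: 0.0198
grasp_force: 58.9
```

```bash
python3 -m crank '[0,0,0,0,0,-0.5,0.1, 0,0,0,0,0,-1,0.1, 0,0,0,0,0,-1,0.1, 0,0,0,0,0,-1,0.1, 0,0,0,0,0.5,-1,0.1, 0,0,0,-1,1,-1,0.1, 0,0,0,-1,1,-1,0.1, 0,0,0,-1,1,-0.7,0.1, 0,0,0,-1,0,0,0.1, 0,0,0,-1,0,0,0.1]'
python3 -m crank '[0,0,0,-1,0,0,0.1, 0,0,-1,-1,0,0,0.1, 0,0,-1,-1,0,0,0.1, 0,0,-1,0,0,0,0.1, 0,0,-1,0,0,0,0.1, 0,0,-1,0,0,0,0.1, 0,0,-1,0,0,0,0.1, 0,0,-1,0,0,0,0.1, 0,0,-1,0,0,0,0.1, 0,0,-1,0,0,0,0.1]'
python3 -m crank '[0,0,-1,0,0,0,0.1, 0,0,-1,0,0,0,0.1, 0,0,-1,0,0,0,0.1, 0,0,-1,0,0,0,0.1, 0,0,-1,0,0,0,0.1, 0,0,-1,0,0,0,0.1, 0,0,-1,0,0,0,0.1, 0,0,-1,0,0,0,0.1, 0,0,-0.25,0,0,0,0.1, 0,0,0,0,0,0,0.1]'
python3 - <<'E'
from h import *
go(.568,-.0319,.033,np.radians(94.25))
E
```

```text
t: 39.98
tool_pos: [0.5535, 0.1653, 0.153]
eef_rot: [0.736, 0.677, 0.0, -0.0]
ft_force: [0.9, -1.1, -1.2]
opening: 0.02
grasp_force: 58.9
t: 41.22
tool_pos: [0.5492, 0.0915, 0.1527]
eef_rot: [0.366, 0.93, -0.0, -0.0]
ft_force: [-0.0, -0.3, -1.0]
opening: 0.0199
grasp_force: 58.8
t: 42.48
tool_pos: [0.5495, 0.0915, 0.1526]
eef_rot: [-0.035, 0.999, 0.0, -0.0]
ft_force: [-0.4, -0.4, -2.1]
opening: 0.0199
grasp_force: 58.8
at [0.5495 0.0915 0.1526] psi 1.641 q6 -0.02 t 42.48 | rot units [ 0.001 -0.002 -0.04 ] shift units [-0.372 -4.976  4.783]
```

```bash
python3 -m crank '[0,0,-0.04,-0.37,-1,0,0.1, 0,0,0,0,-1,0,0.1, 0,0,0,0,-1,0,0.1, 0,0,0,0,-1,0,0.1, 0,0,0,0,-0.98,1,0.1, 0,0,0,0,0,1,0.1, 0,0,0,0,0,1,0.1, 0,0,0,0,0,1,0.1, 0,0,0,0,0,0.78,0.1, 0,0,0,0,0,0,0.1]'
python3 - <<'E'
from h import *
go(.568,-.0319,.008,np.radians(94.25))
E
```

```text
t: 43.72
tool_pos: [0.5663, -0.0317, 0.0314]
eef_rot: [-0.037, 0.999, 0.0, -0.002]
ft_force: [-0.7, 0.0, -0.5]
opening: 0.02
grasp_force: 58.9
at [ 0.5663 -0.0317  0.0314] psi 1.6452 q6 -0.24 t 43.73 | rot units [ 0.01  -0.039  0.002] shift units [-0.068 -0.013  0.936]
```

```bash
python3 -m crank '[0,0,0,0,0,0.45,0.1, 0,0,0,0,0,0.37,0.1, 0,0,0,0,0,0.14,0.1, 0,0,0,0,0,0,0.1]'
python3 -m crank '[0,0,0,0,0,0.06,0.1, 0,0,0,0,0,0,0.1]'
```

```text
t: 44.22
tool_pos: [0.5682, -0.0322, 0.009]
eef_rot: [-0.037, 0.999, -0.0, 0.0]
ft_force: [0.3, -0.7, -2.3]
opening: 0.0197
grasp_force: 59.1
t: 44.48
tool_pos: [0.5686, -0.0323, 0.0083]
eef_rot: [-0.037, 0.999, -0.0, 0.001]
ft_force: [-2.7, -0.0, 5.5]
opening: 0.0195
grasp_force: 59.7
```

```bash
python3 -m crank '[0,0,0,0,0,0,0.45, 0,0,0,0,0,0,0.45, 0,0,0,0,0,-1,0.45, 0,0,0,0,0,-1,0.45, 0,0,0,0,0,-1,0.45, 0,0,0,0,0,-1,0.5, 0,0,0,0,0,-1,0.5, 0,0,0,0,0,-1,0.6, 0,0,0,0,-1,-1,0.6, 0,0,0,0,-1,-1,0.6]'
python3 -m crank '[0,0,0,0.5,-1,0,0.6, 0,0,0,0.5,-1,0,0.6, 0,0,0,0.5,-1,0,0.6, 0,0,0,0.5,-1,0,0.6, 0,0,0,0.5,-1,0,0.6, 0,0,0,0.5,-1,0,0.6, 0,0,0,0.2,-1,0,0.6, 0,0,0,0,-1,0,0.6, 0,0,0,0,0,0,0.6, 0,0,0,0,0,0,0.6]'
python3 - <<'E'
from h import *
s,im=snap('wrist','n');print(s['tool_pos'],s['opening'])
m=inr(im,(0,0,165),(180,45,255))
for b,st,ce in blobs(m,150): print(st,ce,ray('wrist',ce,.055,s))
_,t=snap('top','n');H=hsv(t).astype(int);sub=np.zeros(t.shape[:2],bool);sub[140:240,205:330]=1
m=(H[...,0]>5)&(H[...,0]<22)&(H[...,1]>110)&(H[...,2]>120)&sub
for b,st,ce in blobs(m,60):
  w=ray('top',np.argwhere(b)[:,::-1],.055)[:,:2]*1000;print('pipe',st,w.mean(0),cv2.minAreaRect(w.astype(np.float32))[1:])
E
```

```text
t: 45.72
tool_pos: [0.572, -0.0821, 0.2081]
eef_rot: [-0.038, 0.999, 0.0, 0.0]
ft_force: [0.4, -0.7, 0.0]
opening: 0.051
grasp_force: 0.0
t: 46.98
tool_pos: [0.5071, -0.2866, 0.2072]
eef_rot: [-0.038, 0.999, 0.0, -0.0]
ft_force: [-0.0, 0.9, 0.3]
opening: 0.0513
grasp_force: 0.0
[ 0.5071 -0.2866  0.2072] 0.051307782605741765
[425   2  16  23 161] [432.3975  13.6832] [[ 0.3472 -0.1621  0.055 ]]
[ 285  101   42   37 1022] [305.2055 118.7104] [[ 0.4438 -0.2642  0.055 ]]
[200 129  40  41 713] [218.3885 151.4011] [[ 0.4809 -0.3458  0.055 ]]
[280 179  41  41 792] [300.928  200.4091] [[ 0.5243 -0.2606  0.055 ]]
[  0 195   8  48 223] [  2.4036 223.8565] [[ 0.5725 -0.566   0.055 ]]
[212 198  39  36 856] [229.7383 215.8738] [[ 0.5463 -0.3323  0.055 ]]
pipe [268 155  24  64 557] [574.5426 -31.8233] ((178.85665893554688, 52.38970947265625), 2.973797082901001)
pipe [246 160  23  64 555] [560.7146  30.533 ] ((178.3133087158203, 53.98747634887695), 3.6180553436279297)
pipe [223 162  20  64 543] [558.0673  94.1874] ((178.2346954345703, 50.93173599243164), 3.1345279216766357)
```

View pics/wrist_n.png

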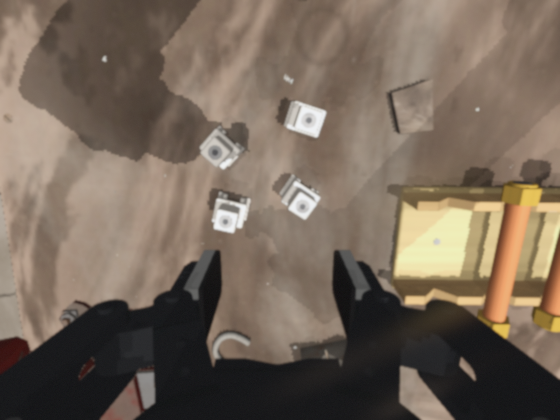

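All three pipes lie in the first three notches. The clips' stem tops are at (308,119), (219,151), (302,205) and (228,220). Next I'll get each clip's bore direction from its silhouette, and check how the nuts sit against the rails.

Run:
```python
from h import *
im=cv2.imread('pics/wrist_n.png')[:,:,::-1].copy();s=ctrl.get_state();H=hsv(im).astype(int)
for (u,v) in [(308,119),(219,151),(302,205),(228,220)]:
  for S in (35,50,65):
    m=(H[...,1]<S)&(H[...,2]>60);k=np.zeros_like(m);k[v-40:v+35,u-38:u+38]=1;m&=k
    m=cv2.morphologyEx(m.astype(np.uint8),cv2.MORPH_OPEN,np.ones((3,3)))
    B=max(blobs(m,50),key=lambda b:b[1][4])
    q=np.argwhere(B[0])[:,::-1];w=ray('wrist',q,.017,s)[:,:2]*1000
    t=B[0]&(H[...,2]>215)&(H[...,1]<30);r2=None
    if t.sum()>50:
        r2=cv2.minAreaRect((ray('wrist',np.argwhere(t)[:,::-1],.06,s)[:,:2]*1000).astype(np.float32))
    print((u,v),S,'sil',[np.round(x,1) for x in cv2.minAreaRect(w.astype(np.float32))],'bright',r2 and [np.round(x,1) for x in r2])
m=(H[...,0]>20)&(H[...,0]<32)&(H[...,1]>170);m[:,:470]=0
for b,st,ce in blobs(m,60): print('nut',st,ce,ray('wrist',ce,.056,s))
```

```text
(308, 119) 35 sil [array([ 444.8, -261.4]), array([40.4, 30.7]), np.float64(76.8)] bright [array([ 444.2, -263.8]), array([30. , 24.2]), np.float64(76.8)]
(308, 119) 50 sil [array([ 444.6, -261.5]), array([41.2, 32. ]), np.float64(77.5)] bright [array([ 444.2, -263.8]), array([30. , 24.2]), np.float64(76.8)]
(308, 119) 65 sil [array([ 443.5, -268.2]), array([75.8, 60.6]), np.float64(4.3)] bright [array([ 444.2, -263.8]), array([30. , 24.2]), np.float64(76.8)]
(219, 151) 35 sil [array([ 483.8, -349.6]), array([38.8, 37.5]), np.float64(51.7)] bright [array([ 491.2, -337.6]), array([ 4.4, 12.3]), np.float64(40.5)]
(219, 151) 50 sil [array([ 488.2, -344.7]), array([54.4, 41. ]), np.float64(53.2)] bright [array([ 491.2, -337.6]), array([ 4.4, 12.3]), np.float64(40.5)]
(219, 151) 65 sil [array([ 483.7, -352.3]), array([79.9, 84.2]), np.float64(4.4)] bright [array([ 491.2, -337.6]), array([ 4.4, 12.3]), np.float64(40.5)]
(302, 205) 35 sil [array([ 531.6, -259.7]), array([44.5, 38. ]), np.float64(60.9)] bright [array([ 523. , -261.8]), array([30.4, 27. ]), np.float64(59.8)]
(302, 205) 50 sil [array([ 533.2, -259.5]), array([48.1, 46.5]), np.float64(59.6)] bright [array([ 523. , -261.8]), array([30.4, 27. ]), np.float64(59.8)]
(302, 205) 65 sil [array([ 537.7, -254.8]), array([87.7, 88.4]), np.float64(4.4)] bright [array([ 523. , -261.8]), array([30.4, 27. ]), np.float64(59.8)]
(228, 220) 35 sil [array([ 556.5, -336.5]), array([39.7, 46.7]), np.float64(81.8)] bright [array([ 545.8, -332. ]), array([30.8, 31.2]), np.float64(80.9)]
(228, 220) 50 sil [array([ 555.2, -335.5]), array([42.3, 50.9]), np.float64(80.6)] bright [array([ 545.8, -332. ]), array([30.8, 31.2]), np.float64(80.9)]
(228, 220) 65 sil [array([ 559.1, -328. ]), array([86.2, 63.8]), np.float64(3.8)] bright [array([ 545.8, -332. ]), array([30.8, 31.2]), np.float64(80.9)]
```

```bash
cat >> h.py <<'E'
def cliplook(tag,near,S=45):
    """silhouette of the clip nearest to 'near' and its bright stem top (z .06)"""
    s,im=snap('wrist',tag);H=hsv(im).astype(int);u,v=proj('wrist',[near[0],near[1],.06],s)[0].astype(int)
    m=(H[...,1]<S)&(H[...,2]>60);k=np.zeros_like(m);k[max(v-60,0):v+60,max(u-60,0):u+60]=1
    m=cv2.morphologyEx((m&k).astype(np.uint8),cv2.MORPH_OPEN,np.ones((3,3)))
    print('tcp',s['tool_pos'],'px',u,v)
    for b,st,ce in blobs(m,150):
        f=lambda M,z:[np.round(x,1) for x in cv2.minAreaRect((ray('wrist',np.argwhere(M)[:,::-1],z,s)[:,:2]*1000).astype(np.float32))]
        t=b&(H[...,2]>215)&(H[...,1]<30);print('px',st,'sil',f(b,.017),'top',f(t,.06) if t.sum()>50 else None)
E
python3 - <<'E'
from h import *
go(.445,-.261,.07,np.radians(77))
E
```

```text
at [ 0.5072 -0.2863  0.2074] psi 1.647 q6 -0.7 t 47.08 | rot units [ 0.006 -0.002  3.031] shift units [2.653 0.428 5.496]
```

```bash
python3 -m crank '[0,0,1,0,0,0,0.5, 0,0,1,0,0,0,0.5, 0,0,1,0,0,0,0.5, 0,0,0.03,1,0.2,1,0.5, 0,0,0,1,0.23,1,0.5, 0,0,0,0.65,0,1,0.5, 0,0,0,0,0,1,0.5, 0,0,0,0,0,1,0.5, 0,0,0,0,0,0.5,0.5, 0,0,0,0,0,0,0.5]'
python3 - <<'E'
from h import *
cliplook('o',(.445,-.261))
E
```

```text
t: 48.32
tool_pos: [0.4446, -0.2611, 0.0694]
eef_rot: [0.113, 0.994, 0.001, -0.001]
ft_force: [-0.3, -0.1, 0.5]
opening: 0.0427
grasp_force: 0.0
tcp [ 0.4446 -0.2611  0.0694] px 276 232
px [ 250  187   53   63 2930] sil [array([ 450.1, -262.8]), array([37.9, 46.9]), np.float64(77.0)] top [array([ 433.1, -258.3]), array([27.7, 29.2]), np.float64(76.2)]
px [249 272  18  20 207] sil [array([ 495.5, -286.4]), array([19. , 10.6]), np.float64(7.8)] top None
px [281 280  19  12 171] sil [array([ 504.8, -264.4]), array([13.8,  9.4]), np.float64(77.0)] top None
```

Stem centred under the TCP. Descending and gripping.

```bash
python3 -m crank '[0,0,0,0,0,1,0.5, 0,0,0,0,0,1,0.5, 0,0,0,0,0,0.65,0.5, 0,0,0,0,0,0,0.5]'
python3 -m crank '[0,0,0,0,0,0,0.1, 0,0,0,0,0,0,0.1, 0,0,0,0,0,0,0.1, 0,0,0,0,0,0,0.1]' 60
```

```text
t: 48.88
tool_pos: [0.445, -0.2618, 0.0037]
eef_rot: [0.114, 0.994, 0.0, -0.0]
ft_force: [0.7, -0.6, -0.4]
opening: 0.0426
grasp_force: 0.0
t: 49.38
tool_pos: [0.4463, -0.2629, 0.005]
eef_rot: [0.114, 0.994, -0.001, 0.001]
ft_force: [-0.2, 0.6, 5.3]
opening: 0.0209
grasp_force: 61.0
```

```bash
python3 -m crank '[0,0,0,0,0,-1,0.1, 0,0,0,0,0,-1,0.1, 0,0,0,0,0,-1,0.1, 0,0,0,0,0,-1,0.1, 0,0,0,0,0,-1,0.1, 0,0,-1,0,0,-1,0.1, 0,0,-1,0,0,0,0.1, 0,0,-1,0,0,0,0.1, 0,0,0,0,0,0,0.1]'
python3 - <<'E'
from h import *
t=read_camera('top').copy();H=hsv(t).astype(int);sub=np.zeros(t.shape[:2],bool);sub[140:240,205:330]=1
m=(H[...,0]>5)&(H[...,0]<30)&(H[...,1]>110)&(H[...,2]>120)&sub
a=np.radians(4.25);u=np.array([np.cos(a),np.sin(a)]);v=np.array([-u[1],u[0]]);c=np.array([.5655,0])*1000
w=ray('top',np.argwhere(m)[:,::-1],.058)[:,:2]*1000-c
for k in range(3):
    d=w@v-(96-64*k);l=(w@u)[abs(d)<9];l.sort();g=np.flatnonzero(np.diff(l)>6)
    print(k,'axial range',l[0],l[-1],'mid',(l[0]+l[-1])/2,'gaps',l[g],l[g+1])
go(.5679,-.0319,.13,np.radians(94.25))
E
```

```text
t: 50.5
tool_pos: [0.4448, -0.2618, 0.1536]
eef_rot: [-0.035, 0.999, 0.0, -0.0]
ft_force: [-0.1, 0.6, -1.1]
opening: 0.021
grasp_force: 60.3
0 axial range -89.5482564737526 88.47534382724282 mid -0.5364563232548889 gaps [] []
1 axial range -89.64327871932115 88.32310627416389 mid -0.6600862225786273 gaps [] []
2 axial range -81.79792147083643 97.01879361471343 mid 7.610436071938501 gaps [] []
at [ 0.4448 -0.2618  0.1535] psi 1.6413 q6 -0.73 t 50.55 | rot units [ 0.005 -0.004 -0.037] shift units [-5.592  8.806  0.941]
```

Pipe 2 sits about 8 mm off centre along its axis, at the limit of its play, so I'll recentre it later with an empty hand. This clip goes to notch 0 first.

```bash
python3 -m crank '[0,0,-0.04,-1,1,0,0.1, 0,0,0,-1,1,0,0.1, 0,0,0,-1,1,0,0.1, 0,0,0,-1,1,0,0.1, 0,0,0,-0.6,1,0,0.1, 0,0,0,0,1,0,0.1, 0,0,0,0,1,0,0.1, 0,0,0,0,1,0,0.1, 0,0,0,0,1,0,0.1, 0,0,0,0,1,0,0.1]'
python3 -m crank '[0,0,0,0,1,0,0.1, 0,0,0,0,1,0,0.1, 0,0,0,0,1,0,0.1, 0,0,0,0,0.5,0,0.1, 0,0,0,0,0,0,0.1, 0,0,0,0,0,0,0.1]'
python3 - <<'E'
from h import *
go(.558,.0957,.055,np.radians(94.25))
E
```

```text
t: 51.8
tool_pos: [0.5405, -0.0032, 0.1535]
eef_rot: [-0.037, 0.999, 0.0, -0.0]
ft_force: [-0.0, 0.3, -0.2]
opening: 0.0206
grasp_force: 60.3
t: 52.55
tool_pos: [0.5342, 0.0825, 0.1536]
eef_rot: [-0.038, 0.999, -0.0, -0.0]
ft_force: [0.6, 0.3, -0.6]
opening: 0.0209
grasp_force: 60.3
at [0.5342 0.0825 0.1536] psi 1.646 q6 -0.04 t 52.55 | rot units [-0.004 -0.001  0.01 ] shift units [-0.987  0.457  3.945]
```

```bash
python3 -m crank '[0,0,0,-0.5,0.44,0,0.1, 0,0,0,-0.49,0,0.9,0.1, 0,0,0,0,0,1,0.1, 0,0,0,0,0,1,0.1, 0,0,0,0,0,1,0.1, 0,0,0,0,0,0,0.1, 0,0,0,0,0,0,0.1]'
python3 - <<'E'
from h import *
go(.558,.0953,.0356,np.radians(94.25))
E
```

```text
t: 53.42
tool_pos: [0.5583, 0.0956, 0.0569]
eef_rot: [-0.038, 0.999, 0.0, 0.0]
ft_force: [-0.2, -0.0, -1.4]
opening: 0.021
grasp_force: 60.3
at [0.5583 0.0956 0.0569] psi 1.6461 q6 -0.02 t 53.42 | rot units [0.    0.004 0.011] shift units [ 0.013 -0.009  0.853]
```

```bash
for i in 1; do python3 -m crank '[0,0,0,0,0,0.2,0.1, 0,0,0,0,0,0.2,0.1]' 80; python3 -m crank '[0,0,0,0,0,0.12,0.1, 0,0,0,0,0,0.12,0.1]'; python3 -m crank '[0,0,0,0,0,0.12,0.1, 0,0,0,0,0,0.1,0.1]'; done | grep -E 'pos|ft|open'
```

```text
tool_pos: [0.5606, 0.0955, 0.0493]
ft_force: [-2.1, -2.2, 11.9]
opening: 0.0201
tool_pos: [0.5604, 0.0956, 0.0423]
ft_force: [1.2, -1.6, 0.3]
opening: 0.0201
tool_pos: [0.559, 0.0956, 0.037]
ft_force: [-7.1, -2.9, 27.3]
opening: 0.0203
```

```bash
python3 -m crank '[0,0,0,0,0,0.06,0.1, 0,0,0,0,0,0,0.1]' | grep -E 'pos|ft'; python3 -m crank '[0,0,0,0,0,-0.1,0.1, 0,0,0,0,0,0,0.45, 0,0,0,0,0,0,0.45, 0,0,0,0,0,-1,0.45, 0,0,0,0,0,-1,0.45, 0,0,0,0,0,-1,0.45, 0,0,0,0,0,-1,0.45, 0,0,0,0,0,0,0.45]'
python3 - <<'E'
from h import *
go(.5679+.0075,-.0322,.06,np.radians(94.25))
E
```

```text
tool_pos: [0.5591, 0.0956, 0.037]
ft_force: [-7.3, -2.7, 24.9]
t: 55.42
tool_pos: [0.5593, 0.0964, 0.1369]
eef_rot: [-0.038, 0.999, 0.0, 0.001]
ft_force: [0.4, 0.3, -0.6]
opening: 0.0387
grasp_force: 0.0
at [0.5593 0.0964 0.1369] psi 1.6472 q6 -0.02 t 55.42 | rot units [0.004 0.03  0.023] shift units [-0.262 -5.177  3.078]
```

```bash
python3 -m crank '[0,0,0,-0.13,-1,0,0.5, 0,0,0,-0.1,-1,0,0.5, 0,0,0,0,-1,0,0.5, 0,0,0,0,-1,0,0.5, 0,0,0,0,-1,0,0.5, 0,0,0,0,-0.16,1,0.5, 0,0,0,0,0,1,0.5, 0,0,0,0,0,1,0.5, 0,0,0,0,0,1,0.5, 0,0,0,0,0,1,0.5]'
python3 -m crank '[0,0,0,0,0,0.18,0.5, 0,0,0,0,0,0,0.5]'
python3 -m crank '[0,0,0,0,0,0,0.1, 0,0,0,0,0,0,0.1, 0,0,0,0,0,0,0.1, 0,0,0,0,0,-0.3,0.1, 0,0,0,0,0,-0.2,0.1, 0,0,0,0.16,0,0,0.1, 0,0,0,0.16,0,0,0.1, 0,0,0,0,0,0,0.1]' 60
```

```text
t: 56.68
tool_pos: [0.5719, -0.0317, 0.008]
eef_rot: [-0.038, 0.999, 0.001, -0.001]
ft_force: [1.1, -0.2, 0.1]
opening: 0.0426
grasp_force: 0.0
t: 56.92
tool_pos: [0.5728, -0.0319, 0.0055]
eef_rot: [-0.038, 0.999, 0.0, -0.001]
ft_force: [0.9, -0.4, 0.2]
opening: 0.0429
grasp_force: 0.0
t: 57.92
tool_pos: [0.5646, -0.0327, 0.0183]
eef_rot: [-0.038, 0.999, 0.0, -0.001]
ft_force: [0.9, 0.9, -2.4]
opening: 0.0198
grasp_force: 58.7
```

```bash
python3 -m crank '[0,0,0,0,0,0.25,0.1, 0,0,0,0,0,0.2,0.1, 0,0,0,0,0,0.08,0.1, 0,0,0,0,0,0,0.1]'
python3 -m crank '[0,0,0,0,0,0,0.5, 0,0,0,0,0,0,0.5, 0,0,0,0,0,-1,0.5, 0,0,0,0,0,-1,0.5, 0,0,0,0,0,-1,0.5, 0,0,0,0,0,-1,0.5, 0,0,0,0,0,-1,0.5, 0,0,0,0,0,-1,0.5, 0,0,0,0,-1,0,0.5, 0,0,0,0,-1,0,0.5]'
cat >> h.py <<'E'
def pipes(tag):
    _,t=snap('top',tag);H=hsv(t).astype(int);sub=np.zeros(t.shape[:2],bool);sub[140:240,205:330]=1
    m=(H[...,0]>5)&(H[...,0]<30)&(H[...,1]>110)&(H[...,2]>120)&sub
    a=np.radians(4.25);u=np.array([np.cos(a),np.sin(a)]);v=np.array([-u[1],u[0]]);c=np.array([.5655,0])*1000
    w=ray('top',np.argwhere(m)[:,::-1],.058)[:,:2]*1000-c
    for k in range(3):
        d=w@v-(96-64*k);l=(w@u)[abs(d)<9];l.sort();print(k,'axial',l[0],l[-1],'mid',(l[0]+l[-1])/2)
    W=(H[...,1]<40)&(H[...,2]>185)
    for b,st,ce in blobs(W,25):
        if 205<ce[0]<430 and 140<ce[1]<260: print('white',st,ray('top',ce,.09 if ce[0]<330 else .055)*1000)
E
python3 - <<'E'
from h import *
pipes('p')
go(.525+.0694,-.2605,.2,np.radians(94.25))
E
```

```text
t: 58.42
tool_pos: [0.5656, -0.0328, 0.0072]
eef_rot: [-0.038, 0.999, -0.0, 0.0]
ft_force: [-6.8, -0.2, 15.4]
opening: 0.02
grasp_force: 60.7
t: 59.68
tool_pos: [0.5698, -0.083, 0.1555]
eef_rot: [-0.039, 0.999, -0.0, 0.0]
ft_force: [0.2, 0.9, -0.4]
opening: 0.0431
grasp_force: 0.0
0 axial -89.5482564737526 88.20905135608213 mid -0.669602558835237
1 axial 11.526603007384765 88.32310627416389 mid 49.92485464077433Traceback (most recent call last):
  File "<stdin>", line 2, in <module>
  File "h.py", line 64, in pipes
    d=w@v-(96-64*k);l=(w@u)[abs(d)<9];l.sort();print(k,'axial',l[0],l[-1],'mid',(l[0]+l[-1])/2)
                                                               ~^^^
IndexError: index 0 is out of bounds for axis 0 with size 0
```

```bash
python3 -m crank '[0,0,0,0,-1,-1,0.5, 0,0,0,0,-1,-1,0.5, 0,0,0,-0.3,-1,0,0.5, 0,0,0,-0.3,-1,0,0.5, 0,0,0,-0.3,-1,0,0.5, 0,0,0,0,-1,0,0.5, 0,0,0,0,-1,0,0.5, 0,0,0,0,0,0,0.5, 0,0,0,0,0,0,0.5]'
python3 - <<'E'
from h import *
cliplook('q',(.525,-.2605))
cliplook('q2',(.546,-.332))
pipes('q')
go(.525+.0694,-.2605,.2,np.radians(94.25))
E
```

```text
t: 60.85
tool_pos: [0.6051, -0.2546, 0.205]
eef_rot: [-0.038, 0.999, 0.001, -0.0]
ft_force: [0.0, 0.2, 0.2]
opening: 0.0425
grasp_force: 0.0
tcp [ 0.6051 -0.2546  0.205 ] px 276 97
px [ 256   80   45   45 1180] sil [array([ 528.5, -258.9]), array([39. , 32.3]), np.float64(60.9)] top [array([ 529.2, -258.7]), array([29.9, 24.5]), np.float64(61.6)]
px [216 107  11  29 260] sil [array([ 551.8, -317.8]), array([28.8, 10.5]), np.float64(1.4)] top [array([ 545.4, -312. ]), array([12.6,  7.4]), np.float64(1.4)]
tcp [ 0.6051 -0.2543  0.2052] px 198 115
px [181  55  35  18 405] sil [array([ 497.1, -342. ]), array([15.9, 34.3]), np.float64(4.5)] top [array([ 500.7, -331. ]), array([12.3, 25.8]), np.float64(4.5)]
px [ 181  101   46   37 1303] sil [array([ 551.3, -336.5]), array([45.4, 32.5]), np.float64(81.5)] top [array([ 546. , -320.3]), array([23. , 14.8]), np.float64(80.8)]
0 axial -81.36813219637953 88.20905135608213 mid 3.420459579851297
1 axial -89.64327871932115 88.32310627416389 mid -0.6600862225786273
2 axial -88.32085092301217 88.41086885513808 mid 0.04500896606295157
white [263 185  10  19 124] [[546.1438  -6.0247  90.    ]]
white [223 188  14  14 136] [[551.2688  95.3389  90.    ]]
white [245 188   5  14  41] [[544.6653  47.792   90.    ]]
white [382 212  19  16 163] [[ 477.6443 -341.3878   55.    ]]
at [ 0.6052 -0.2543  0.2055] psi 1.6481 q6 -0.57 t 61.0 | rot units [ 0.004 -0.     0.032] shift units [ 0.447 -0.216  0.22 ]
```

Run:
```python
from h import *
go(.528,-.259,.07,np.radians(61))
```

```text
at [ 0.6052 -0.2543  0.2055] psi 1.6481 q6 -0.57 t 61.0 | rot units [ 0.004 -0.001  5.835] shift units [ 2.608 -1.661  5.42 ]
```

```bash
python3 -m crank '[0,0,1,0,0,0,0.5, 0,0,1,0,0,0,0.5, 0,0,1,0,0,0,0.5, 0,0,1,0,0,0,0.5, 0,0,1,0,0,0,0.5, 0,0,0.83,0,0,0,0.5, 0,0,0,1,-0.6,0,0.5, 0,0,0,1,-0.6,1,0.5, 0,0,0,0.6,-0.46,1,0.5, 0,0,0,0,0,1,0.5]'
python3 -m crank '[0,0,0,0,0,1,0.5, 0,0,0,0,0,1,0.5, 0,0,0,0,0,0.42,0.5, 0,0,0,0,0,0,0.5, 0,0,0,0,0,0,0.5]'
python3 - <<'E'
from h import *
cliplook('r',(.528,-.259));s=ctrl.get_state()
m=R.from_quat(s['eef_rot']).as_matrix()
for f in((0,0),(-11,0),(11,0),(0,11),(0,-11)): print(f,proj('wrist',s['tool_pos']*[1,1,0]+[0,0,.06]+(m[:,0]*f[0]+m[:,1]*f[1])/1000*[1,1,0],s))
E
```

```text
t: 62.25
tool_pos: [0.5269, -0.2594, 0.1303]
eef_rot: [0.251, 0.968, 0.0, 0.0]
ft_force: [0.2, -0.2, 0.4]
opening: 0.0426
grasp_force: 0.0
t: 62.88
tool_pos: [0.529, -0.2604, 0.0711]
eef_rot: [0.251, 0.968, -0.0, 0.001]
ft_force: [-0.4, -0.2, -0.4]
opening: 0.0423
grasp_force: 0.0
tcp [ 0.529  -0.2604  0.0711] px 277 228
px [ 251  185   54   63 2926] sil [array([ 533.9, -261.9]), array([38.3, 47.2]), np.float64(61.0)] top [array([ 518.7, -253.4]), array([27.8, 28.7]), np.float64(62.2)]
(0, 0) [[276.2675 231.2796]]
(-11, 0) [[276.2732 248.3528]]
(11, 0) [[276.2616 213.6726]]
(0, 11) [[294.7318 231.2789]]
(0, -11) [[257.803  231.2819]]
```

```bash
python3 -m crank '[0,0,0,0,0.04,1,0.5, 0,0,0,0,0,1,0.5, 0,0,0,0,0,0.65,0.5, 0,0,0,0,0,0,0.5]'
python3 -m crank '[0,0,0,0,0,0,0.1, 0,0,0,0,0,0,0.1, 0,0,0,0,0,0,0.1, 0,0,0,0,0,0,0.1]' 60
python3 -m crank '[0,0,0,0,0,-1,0.1, 0,0,0,0,0,-1,0.1, 0,0,0,0,0,-1,0.1, 0,0,0,0,0,-1,0.1, 0,0,-1,0,0,-1,0.1, 0,0,-1,0,0,-1,0.1, 0,0,-1,0,0,0,0.1, 0,0,-1,0,0,0,0.1, 0,0,-1,0,0,0,0.1, 0,0,-0.8,0,0,0,0.1]'
python3 - <<'E'
from h import *
go(.563,.0316,.15,np.radians(94.25))
E
```

```text
t: 63.42
tool_pos: [0.5279, -0.2588, 0.0029]
eef_rot: [0.251, 0.968, 0.0, -0.001]
ft_force: [0.4, 0.0, -0.2]
opening: 0.0429
grasp_force: 0.0
t: 63.92
tool_pos: [0.5296, -0.2598, 0.0048]
eef_rot: [0.251, 0.968, -0.0, 0.001]
ft_force: [-0.7, -0.3, 5.9]
opening: 0.0208
grasp_force: 60.9
t: 65.18
tool_pos: [0.5283, -0.259, 0.1532]
eef_rot: [-0.038, 0.999, 0.0, -0.0]
ft_force: [0.4, 0.1, -0.4]
opening: 0.0212
grasp_force: 60.3
at [ 0.5283 -0.259   0.1532] psi 1.6468 q6 -0.64 t 65.17 | rot units [ 0.007 -0.008  0.018] shift units [-2.247 11.488  0.129]
```

```bash
python3 -m crank '[0,0,0,-1,1,0,0.1, 0,0,0,-1,1,0,0.1, 0,0,0,-0.25,1,0,0.1, 0,0,0,0,1,0,0.1, 0,0,0,0,1,0,0.1, 0,0,0,0,1,0,0.1, 0,0,0,0,1,0,0.1, 0,0,0,0,1,0,0.1, 0,0,0,0,1,0,0.1, 0,0,0,0,1,0,0.1]'
python3 -m crank '[0,0,0,0,1,0,0.1, 0,0,0,0,0.49,0,0.1, 0,0,0,0,0,1,0.1, 0,0,0,0,0,1,0.1, 0,0,0,0,0,1,0.1, 0,0,0,0,0,0.8,0.1, 0,0,0,0,0,0,0.1, 0,0,0,0,0,0,0.1]'
python3 - <<'E'
from h import *
go(.563,.0316,.0365,np.radians(94.25))
E
```

```text
t: 66.42
tool_pos: [0.5654, -0.0048, 0.1536]
eef_rot: [-0.036, 0.999, 0.0, -0.0]
ft_force: [0.1, 0.6, -0.0]
opening: 0.021
grasp_force: 60.2
t: 67.42
tool_pos: [0.5641, 0.0311, 0.0595]
eef_rot: [-0.036, 0.999, -0.0, 0.0]
ft_force: [0.8, 0.2, -0.4]
opening: 0.0216
grasp_force: 60.2
at [0.5641 0.0311 0.0595] psi 1.6436 q6 -0.13 t 67.42 | rot units [-0.002  0.009 -0.013] shift units [0.042 0.023 0.92 ]
```

```bash
(python3 -m crank '[0,0,0,0.04,0,0.2,0.1, 0,0,0,0,0,0.2,0.1]' 80; python3 -m crank '[0,0,0,0,0,0.15,0.1, 0,0,0,0,0,0.15,0.1]'; python3 -m crank '[0,0,0,0,0,0.12,0.1, 0,0,0,0,0,0.12,0.1]'; python3 -m crank '[0,0,0,0,0,0.05,0.1, 0,0,0,0,0,0,0.1]') | grep -E 'pos|ft|open'
```

```text
tool_pos: [0.565, 0.0312, 0.0516]
ft_force: [-2.7, 0.1, 15.5]
opening: 0.0205
tool_pos: [0.5654, 0.0313, 0.0438]
ft_force: [1.1, 0.6, 4.3]
opening: 0.0205
tool_pos: [0.5639, 0.0313, 0.0368]
ft_force: [-5.1, 0.8, 26.3]
opening: 0.0204
tool_pos: [0.5639, 0.0312, 0.0368]
ft_force: [-4.0, 0.2, 18.8]
opening: 0.0203
```

```bash
python3 -m crank '[0,0,0,0,0,-0.05,0.1, 0,0,0,0,0,0,0.42, 0,0,0,0,0,0,0.42, 0,0,0,0,0,-1,0.42, 0,0,0,0,0,-1,0.42, 0,0,0,0,0,-1,0.42, 0,0,0,0,0,-1,0.5, 0,0,0,0,0,-1,0.5, 0,0,0,0,-1,-1,0.5, 0,0,0,0,-1,-1,0.5]'
python3 -m crank '[0,0,0,0,-1,0,0.5, 0,0,0,0,-1,0,0.5, 0,0,0,0,-1,0,0.5, 0,0,0,0,-1,0,0.5, 0,0,0,-0.2,-1,0,0.5, 0,0,0,-0.2,-1,0,0.5, 0,0,0,-0.2,-1,0,0.5, 0,0,0,-0.2,-1,0,0.5, 0,0,0,-0.2,-1,0,0.5, 0,0,0,0,-1,0,0.5]'
python3 -m crank '[0,0,0,0,-1,0,0.5, 0,0,0,0,-1,0,0.5, 0,0,0,0,0,0,0.5, 0,0,0,0,0,0,0.5]'
python3 - <<'E'
from h import *
cliplook('s',(.550,-.333))
pipes('s')
E
```

```text
t: 69.68
tool_pos: [0.5658, -0.0189, 0.2102]
eef_rot: [-0.037, 0.999, 0.0, -0.001]
ft_force: [0.7, -0.8, -0.6]
opening: 0.0427
grasp_force: 0.0
t: 70.92
tool_pos: [0.6094, -0.2667, 0.2089]
eef_rot: [-0.037, 0.999, 0.001, -0.001]
ft_force: [0.2, 0.7, -1.3]
opening: 0.0428
grasp_force: 0.0
t: 71.42
tool_pos: [0.613, -0.3152, 0.2095]
eef_rot: [-0.037, 0.999, 0.001, -0.001]
ft_force: [0.0, 0.3, 0.1]
opening: 0.0428
grasp_force: 0.0
tcp [ 0.613  -0.3152  0.2095] px 262 115
px [246  55  26  15 253] sil [array([ 498. , -342.1]), array([13.2, 25.5]), np.float64(4.2)] top [array([ 502.6, -339.6]), array([10. , 20.6]), np.float64(4.2)]
px [ 241   98   42   37 1138] sil [array([ 551.1, -335.7]), array([40.2, 31.8]), np.float64(81.1)] top [array([ 550.2, -334.1]), array([31.3, 25. ]), np.float64(80.8)]
0 axial -60.352931166003806 88.20905135608213 mid 13.92806009503916
1 axial -18.013608749791242 88.32310627416389 mid 35.15474876218632
2 axial -66.13878000541817 88.41086885513808 mid 11.136044424859953
white [286 182  15  10  97] [[567.1684 -73.9512  90.    ]]
white [246 185  15  13 136] [[557.5427  31.5886  90.    ]]
white [263 185  10  18  74] [[551.7249  -8.6556  90.    ]]
white [223 188  14  14 136] [[551.2688  95.3389  90.    ]]
white [287 192   8   9  43] [[541.805  -66.5995  90.    ]]
```

Run:
```python
from h import *
go(.5505,-.334,.07,np.radians(81))
```

```text
at [ 0.6132 -0.3148  0.2101] psi 1.6451 q6 -0.64 t 71.53 | rot units [ 0.007 -0.004  2.313] shift units [ 2.359 -1.15   5.603]
```

```bash
python3 -m crank '[0,0,1,0,0,0,0.5, 0,0,1,0,0,0,0.5, 0,0,0.31,0,0,0,0.5, 0,0,0,1,-0.6,1,0.5, 0,0,0,1,-0.55,1,0.5, 0,0,0,0.36,0,1,0.5, 0,0,0,0,0,1,0.5, 0,0,0,0,0,1,0.5, 0,0,0,0,0,0.6,0.5, 0,0,0,0,0,0,0.5]'
python3 - <<'E'
from h import *
cliplook('u',(.5505,-.334));s=ctrl.get_state()
m=R.from_quat(s['eef_rot']).as_matrix()
for f in((0,0),(-11,0)): print(f,proj('wrist',s['tool_pos']*[1,1,0]+[0,0,.06]+(m[:,0]*f[0]+m[:,1]*f[1])/1000*[1,1,0],s))
E
```

```text
t: 72.78
tool_pos: [0.5497, -0.3341, 0.0691]
eef_rot: [0.078, 0.997, 0.001, -0.001]
ft_force: [-0.6, 1.2, -0.7]
opening: 0.043
grasp_force: 0.0
tcp [ 0.5497 -0.3341  0.0691] px 277 233
px [ 248  189   54   63 2964] sil [array([ 556.5, -336.9]), array([38.3, 47. ]), np.float64(81.0)] top [array([ 547.2, -327.8]), array([22.7, 39.5]), np.float64(36.0)]
(0, 0) [[276.6917 231.8459]]
(-11, 0) [[276.691  249.0074]]
```

```bash
python3 -m crank '[0,0,0,-0.06,-0.04,1,0.5, 0,0,0,0,0,1,0.5, 0,0,0,0,0,0.62,0.5, 0,0,0,0,0,0,0.5]'
python3 -m crank '[0,0,0,0,0,0,0.1, 0,0,0,0,0,0,0.1, 0,0,0,0,0,0,0.1, 0,0,0,0,0,0,0.1]' 60
python3 -m crank '[0,0,0,0,0,-1,0.1, 0,0,0,0,0,-1,0.1, 0,0,0,0,0,-1,0.1, 0,0,0,0,0,-1,0.1, 0,0,-1,0,0,-1,0.1, 0,0,-1,0,0,-1,0.1, 0,0,-0.3,0,0,0,0.1, 0,0,0,0,0,0,0.1]'
python3 - <<'E'
from h import *
go(.5675,-.0325,.15,np.radians(94.25))
E
```

```text
t: 73.32
tool_pos: [0.5513, -0.3359, 0.0041]
eef_rot: [0.079, 0.997, 0.0, -0.001]
ft_force: [-0.1, -0.3, 0.5]
opening: 0.0425
grasp_force: 0.0
t: 73.82
tool_pos: [0.5529, -0.3371, 0.006]
eef_rot: [0.079, 0.997, -0.001, 0.001]
ft_force: [0.2, 0.1, 6.3]
opening: 0.0209
grasp_force: 61.6
t: 74.82
tool_pos: [0.5513, -0.3359, 0.1533]
eef_rot: [-0.036, 0.999, 0.001, -0.001]
ft_force: [0.2, 1.2, -0.6]
opening: 0.0207
grasp_force: 61.0
at [ 0.5513 -0.3359  0.1533] psi 1.642 q6 -0.72 t 74.83 | rot units [ 0.012 -0.013 -0.03 ] shift units [-1.546 12.054  0.133]
```

```bash
python3 -m crank '[0,0,-0.03,-1,1,0,0.1, 0,0,0,-0.55,1,0,0.1, 0,0,0,0,1,0,0.1, 0,0,0,0,1,0,0.1, 0,0,0,0,1,0,0.1, 0,0,0,0,1,0,0.1, 0,0,0,0,1,0,0.1, 0,0,0,0,1,0,0.1, 0,0,0,0,1,0,0.1, 0,0,0,0,1,0,0.1]'
python3 -m crank '[0,0,0,0,1,0,0.1, 0,0,0,0,1,0,0.1, 0,0,0,0,0.05,1,0.1, 0,0,0,0,0,1,0.1, 0,0,0,0,0,1,0.1, 0,0,0,0,0,0.8,0.1, 0,0,0,0,0,0,0.1, 0,0,0,0,0,0,0.1]'
python3 - <<'E'
from h import *
go(.5675,-.0325,.0365,np.radians(94.25))
E
```

```text
t: 76.08
tool_pos: [0.5715, -0.0826, 0.1547]
eef_rot: [-0.038, 0.999, 0.0, 0.0]
ft_force: [0.0, 0.5, 0.3]
opening: 0.0205
grasp_force: 61.0
t: 77.08
tool_pos: [0.5682, -0.0327, 0.0605]
eef_rot: [-0.038, 0.999, 0.0, 0.0]
ft_force: [1.0, -0.1, -0.3]
opening: 0.0207
grasp_force: 61.0
at [ 0.5682 -0.0327  0.0605] psi 1.6462 q6 -0.24 t 77.08 | rot units [0.    0.009 0.012] shift units [0.029 0.009 0.96 ]
```

```bash
(python3 -m crank '[0,0,0,0.02,0,0.2,0.1, 0,0,0,0,0,0.2,0.1]' 80; python3 -m crank '[0,0,0,0,0,0.15,0.1, 0,0,0,0,0,0.15,0.1]'; python3 -m crank '[0,0,0,0,0,0.12,0.1, 0,0,0,0,0,0.12,0.1]'; python3 -m crank '[0,0,0,0,0,0.06,0.1, 0,0,0,0,0,0.04,0.1, 0,0,0,0,0,0,0.1]') | grep -E 'pos|ft|open'
```

```text
tool_pos: [0.5695, -0.033, 0.0523]
ft_force: [-2.4, 0.9, 14.1]
opening: 0.0206
tool_pos: [0.5696, -0.0329, 0.0442]
ft_force: [0.9, 1.2, 3.0]
opening: 0.0203
tool_pos: [0.5681, -0.033, 0.038]
ft_force: [-6.9, 2.1, 28.1]
opening: 0.0202
tool_pos: [0.5682, -0.033, 0.0379]
ft_force: [-9.0, 2.8, 30.0]
opening: 0.0204
```

All three snapped home. Releasing, backing off clear of the views, and checking numerically from both fixed cameras.

```bash
python3 -m crank '[0,0,0,0,0,-0.05,0.1, 0,0,0,0,0,0,0.45, 0,0,0,0,0,0,0.45, 0,0,0,0,0,-1,0.45, 0,0,0,0,0,-1,0.45, 0,0,0,0,0,-1,0.45, 0,0,0,0,0,-1,0.5, 0,0,0,0,0,-1,0.5, 0,0,0,0,0,-1,0.5, 0,0,0,0,-1,-1,0.5]'
python3 -m crank '[0,0,0,1,-1,0,0.5, 0,0,0,1,-1,0,0.5, 0,0,0,1,-1,0,0.5, 0,0,0,0.5,-1,0,0.5, 0,0,0,0,-1,0,0.5, 0,0,0,0,-1,0,0.5, 0,0,0,0,-1,0,0.5, 0,0,0,0,-1,0,0.5, 0,0,0,0,-1,0,0.5, 0,0,0,0,-1,0,0.5]'
python3 -m crank '[0,0,0,0.3,-1,0,0.5, 0,0,0,0.3,-1,0,0.5, 0,0,0,0.3,-1,0,0.5, 0,0,0,0,0,0,0.5]'
python3 - <<'E'
from h import *
pipes('v')
_,im=snap('scene','v');H=hsv(im);W=(H[...,1]<45)&(H[...,2]>150)
a=np.radians(94.25);c=np.array([.5655,0])
for k in range(3):
    p=c+np.array([np.cos(a),np.sin(a)])*(.096-.064*k)
    print(k,'expect stem top/crown px',proj('scene',[[*p,.0496+.043],[*p,.0496+.011]]).round(1).tolist())
for b,st,ce in blobs(W,30):
    if 240<ce[0]<345 and 120<ce[1]<240: print('white',st,ce.round(1))
E
```

```text
t: 79.45
tool_pos: [0.5687, -0.0571, 0.2098]
eef_rot: [-0.039, 0.999, 0.0, -0.001]
ft_force: [0.0, 0.2, -0.3]
opening: 0.0424
grasp_force: 0.0
t: 80.7
tool_pos: [0.5003, -0.3146, 0.2088]
eef_rot: [-0.037, 0.999, 0.001, -0.001]
ft_force: [0.0, -0.5, 0.2]
opening: 0.043
grasp_force: 0.0
t: 81.2
tool_pos: [0.4831, -0.3917, 0.2085]
eef_rot: [-0.036, 0.999, 0.001, -0.001]
ft_force: [-0.2, 1.2, -0.1]
opening: 0.0423
grasp_force: 0.0
0 axial -91.74252838111444 88.20905135608213 mid -1.7667385125161559
1 axial -89.37924617640472 88.32310627416389 mid -0.5280699511204148
2 axial -89.73115880403415 88.14142356040117 mid -0.7948676218164934
white [287 181  26  19 222] [[561.732  -92.0157  90.    ]]
white [264 183  20  15 161] [[560.4669 -25.8595  90.    ]]
white [246 185  15  15 141] [[556.5046  32.0762  90.    ]]
white [223 188  14  14 133] [[551.246   95.3387  90.    ]]
white [382 212  19  16 160] [[ 477.5217 -341.4462   55.    ]]
0 expect stem top/crown px [[276.1, 174.2], [276.3, 183.9]]
1 expect stem top/crown px [[294.8, 183.0], [294.7, 192.8]]
2 expect stem top/crown px [[314.7, 192.3], [314.2, 202.2]]
white [267 119  16   7  55] [274.3 121.8]
white [271 172  10   7  38] [275.4 175.1]
white [289 181  12   7  44] [294.5 183.8]
white [269 182  15   6  35] [276.4 184.4]
white [287 191  16   6  35] [295.2 193.3]
white [309 191  11   7  46] [314.4 193.6]
white [306 200  16   7  43] [313.7 203.2]
```

All three stem tops and crowns are within 1.5 px of where a fully home clip would be, and the pipes are centred. Handing in.

```bash
python3 -c "
from rig import ctrl
print(ctrl.sign_off())"
```

```text
the job is handed in; nothing more can be done
None
```

The job is handed in at about 81 s: all three pipes are in notches 0–2 from the red end, nuts outside the rails, each with a clip snapped home over its middle, stem up. The fourth clip was left where it stood.

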